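# Put the round-bottomed flasks back on their own cork rings

### The arm

A 6-joint arm with a two-finger parallel gripper is mounted at the origin on the work surface. World frame = base frame: x ahead of the robot, y to its left, z up, the work surface at z = 0. Lengths are in mm, angles in degrees, forces in N, time in s.
With the tool pointing down it reaches from about 350 to 725 mm from the base axis. Payload 4.3 kg.
Tool frame: the origin (TCP) lies on the centre line of the jaws, within the pads' length; the fingertips stand 25 mm ahead of it and the grasp point (between the pads) lies 6 mm ahead of it; z points along the fingers, y is the direction in which the jaws open and shut (so a half turn about z gives the same grasp; the last joint's range is limited). The gripper opens to 85 mm and grips with 20 to 120 N. Pads are 22 mm wide; open, the fingers measure 114 mm over their backs; the gripper's body (76 mm by 85 mm) begins 54 mm behind the grasp point. The pads swing forward as they close: fully open they stand 13 mm farther back than shut.
Start: joints at [-69.632, 21.618, 4.641, 73.018, 0, 83.68], TCP at [258.27, -513.771, 256.329] pointing down, gripper open.
Joint ranges: [-156.06, 156.06], [-48.1, 94.91], [-58.44, 69.94], [-101.28, 121.22], [-78.64, 73.56], [-180, 180]. Speed limits (degrees/s): [147.25, 147.25, 180, 180, 180, 180].

### API

Orientations are given as a 3x3 rotation matrix whose columns are the frame's x, y, z axes.
In Python, from plant import manip, camera gives the robot as it stands. The module is installed in compiled form; this text tells all that it offers.
- The arm moves only by the tool arm_command, never from a script. Its arguments are lists of equal length, an entry for each row: "slide": the shift along the tool's x, y, z in m, a list of three; "yaw": the turn about the tool's z in degrees. In form: {"slide": [[tx, ty, tz], ...], "yaw": [yaw, ...]}. A call has 1 to 5 rows; each row shifts and turns the commanded pose from where the row before left it, along the tool's axes as they then stand; what a row does not reach is not made up. A row lasts 1/10 s, in which the tool goes at most 50 mm and 8.59 degrees, less where a joint would pass 70% of its speed; a pose out of reach is approached as far as the arm can. A call is refused whole if a number of a shift passes 0.05 or a number of a turn 8.59, either way. A call with a gripper value outside its range is refused whole. "grip" is the opening, from 0 (shut) to 1 (fully open), set as the call begins (left out, the last holds). The fingers move at their own pace and stop on an object; "grip_force" is the grip in N (left out, the last holds). Time passes only in rows, so rows that do not move let the fingers close. It gives the time, the measured TCP pose, the force and the opening at its end, in the units of the state.
- manip.state(): the state, without advancing time (a new reading comes with each control period).
- camera(name): name is "scene" or "side" or "wrist"; returns a dict with "color" (400x640x3 uint8, red, green, blue), "intrinsics" (3x3 intrinsics, pixels), "D" ([k1, k2, p1, p2, k3] as OpenCV has them; the pictures are not rectified), "R" (3x3) and "t" (3): a world point X has camera coordinates R X + t. Camera axes: x right, y down, z forward; pixel columns grow to the right and rows downward; lengths in mm; the calibration is good to about 2 mm. A picture is of the moment at which its call begins. There is no depth.
- manip.job_done(): hands the job in, once; it reports no verdict.
The state is a dict: "clock": time; "joint_positions": joint angles; "qvel": joint speeds; "joint_efforts": joint torques, N m; "ee_pos": TCP position; "tcp_rot": TCP orientation; "contact_force": force on the tool from outside, world axes, zero at the start; "wrist_torque": the same for the moment, N m; "opening": finger opening in mm.
Only numpy, scipy, OpenCV 4.12 (cv2) and the standard library are available. Lean on these libraries where they do the work, as an engineer would, in place of code of your own. Each camera call takes 0.05 s, during which the arm holds its last target.

### The job

The three round-bottomed flasks have been stood on each other's cork rings. Change them round so that the small flask sits on the small cork ring, the medium one on the medium ring and the large one on the large ring, upright and well seated; stand one flask on the black rubber spare ring meanwhile and leave that ring empty at the end. They are glass: set them down gently, do not knock them together or tip them over, and leave the apple, the potato and the beaker where they are.

Things in the scene. Friction and masses are not known exactly. Their poses are not given: they have to be found in the camera images.
- flask_small: Loose 50 g glass flask, round globe 51 mm across, straight neck 22 mm across from 24 to 59 mm above the globe's centre (grip it there from above), then a 26 mm bead to 66 mm and a fixed black rubber stopper to 78 mm. Origin: globe's centre; z up the neck. Heavy-bottomed: stands upright on any ring, rolls over on the bare bench. At the start it sits on the large ring.
- flask_medium: Loose 80 g glass flask, round globe 64 mm across, straight neck 26 mm across from 29 to 71 mm above the globe's centre (grip it there from above), then a 30 mm bead to 78 mm and a fixed black rubber stopper to 90 mm. Origin: globe's centre; z up the neck. Heavy-bottomed: stands upright on any ring, rolls over on the bare bench. At the start it sits on the small ring.
- flask_large: Loose 140 g glass flask, round globe 85 mm across, straight neck 30 mm across from 40 to 89 mm above the globe's centre (grip it there from above), then a 34 mm bead to 96 mm and a fixed black rubber stopper to 108 mm. Origin: globe's centre; z up the neck. Heavy-bottomed: stands upright on any ring, rolls over on the bare bench. At the start it sits on the medium ring.
- ring_small: The smallest cork flask ring stuck to the bench: a flat ring 84 mm outside, 32 mm hole right through, 30 mm high. Origin: centre of its underside, on the bench; z up. Place of the small flask, whose globe centre is then 50 mm above the bench (medium flask: 58 mm, large: 69 mm).
- ring_medium: The middle-sized cork flask ring stuck to the bench: a flat ring 100 mm outside, 40 mm hole right through, 30 mm high. Origin: centre of its underside, on the bench; z up. Place of the medium flask, whose globe centre is then 55 mm above the bench (small flask: 46 mm, large: 67.5 mm).
- ring_large: The largest cork flask ring stuck to the bench: a flat ring 120 mm outside, 48 mm hole right through, 30 mm high. Origin: centre of its underside, on the bench; z up. Place of the large flask, whose globe centre is then 65 mm above the bench (small flask: 38.5 mm, medium: 51 mm).
- ring_spare: The spare black rubber flask ring stuck to the bench: a flat ring 100 mm outside, 40 mm hole right through, 30 mm high. Origin: centre of its underside, on the bench; z up. Empty at the start and at the end; any flask can be parked on it (globe centre then 46 mm above the bench for the small flask, 55 mm for the medium, 67.5 mm for the large).
- apple: Red apple, 74 mm across, 67 mm high (76 mm with its stem), standing near the work; loose, leave it alone. Origin: centre of its underside.
- potato: Pale brown potato, 72 mm across, 57 mm high, standing near the work; loose, leave it alone. Origin: centre of its underside.
- beaker: Empty clear plastic beaker, 92 mm across the rim, 115 mm high; loose, leave it alone. Origin: centre of its underside.
Not all that is in view belongs to the job. Leave any purple or yellow look-alike of the flask_medium alone.

How it is judged:
By the outcome, as a careful person would: the job done as asked, in the order asked, and still so for the second after the job is handed in, with the robot touching nothing.
It also fails if it takes over 102 s, if anything falls off the work surface, if the arm or the gripper's body presses on something with over 40 N, if the wrist force passes 120 N, or if a joint passes its speed limit or range.

## Working session

There is one attempt and no reset: what is moved stays moved. The work goes in short steps, Python scripts to look and compute and a tool call to move; the robot and the scene stay as the last step left them, time stands still between calls to the robot, and variables do not carry over. Pictures are saved under pics/ and viewed, and the job is handed in when it is done.

Besides the shell and the picture viewer there is one more tool, called by a JSON object that holds its "fn" and its "kwargs", one argument or row to a line. arm_command: Moves the arm, as the interface text tells. Its arguments: {"type":"object","properties":{"slide":{"type":"array","items":{"type":"array","items":{"type":"number"}}},"yaw":{"type":"array","items":{"type":"number"}},"grip":{"type":"number"},"grip_force":{"type":"number"}},"required":["slide","yaw"]}

```bash
mkdir -p pics; ls; python3 - <<'E'
from plant import manip, camera
import cv2,pickle
s=manip.state();print(s)
d={}
for n in("scene","side","wrist"):
    c=camera(n);d[n]=c;cv2.imwrite(f"pics/{n}0.png",c["color"][:,:,::-1]);print(n,c["intrinsics"].tolist(),c["D"],c["R"].tolist(),c["t"])
pickle.dump(d,open("c0.pkl","wb"))
E
```

```text
pics
{'clock': 0.0, 'joint_positions': array([-6.96321866e+01,  2.16629737e+01,  4.56314491e+00,  7.30174161e+01,
        1.81870135e-03,  8.36793171e+01]), 'qvel': array([ 0.13580904,  0.06998958,  0.09867919, -0.02940372,  0.00536341,
       -0.08866034]), 'joint_efforts': array([ 6.36659897e-04, -4.63598335e+01,  2.69877738e+01,  2.07076420e-02,
       -2.30301275e-04,  4.98512112e-07]), 'ee_pos': array([ 258.05182425, -513.17649542,  255.35151495]), 'tcp_rot': array([[ 8.93461686e-01,  4.49138899e-01, -6.82450601e-04],
       [ 4.49139344e-01, -8.93459639e-01,  1.92941609e-03],
       [ 2.56833752e-04, -2.03037477e-03, -9.99997906e-01]]), 'contact_force': array([-0.48320062,  1.09620794, -0.005866  ]), 'wrist_torque': array([-0.01094902,  0.02847433,  0.00041541]), 'opening': 85.37078815699556}
scene [[379.6382051962675, 0.0, 324.4637987829699], [0.0, 379.6382051962675, 203.0639118031947], [0.0, 0.0, 1.0]] [-0.05847986  0.          0.          0.          0.        ] [[-0.7004616395722392, 0.7136212184626975, -0.009912015314033394], [0.6140505620335276, 0.595532790536728, -0.5179
[... 257 characters left out ...]
       0.          0.          0.        ] [[-0.9018754175552011, -0.4319252227216957, -0.00783155070498684], [-0.24907834886215102, 0.5347256198526188, -0.8074828094772897], [0.3529599231325503, -0.7262982262473497, -0.5898391129894811]] [541.70734309 210.46706859 843.37676764]
wrist [[307.89029708381474, 0.0, 314.72159015343954], [0.0, 307.89029708381474, 203.01654697520877], [0.0, 0.0, 1.0]] [-0.01467939  0.          0.          0.          0.        ] [[0.4488103691185105, -0.8936248742179902, -0.001958762514041378], [-0.8593458069569397, -0.432193413320528, 0.27337453712421095], [-0.2451408506088522, -0.12101007256105327, -0.9619056740146283]] [-572.651981    -33.67908983  379.45412993]
```

View pics/scene0.png

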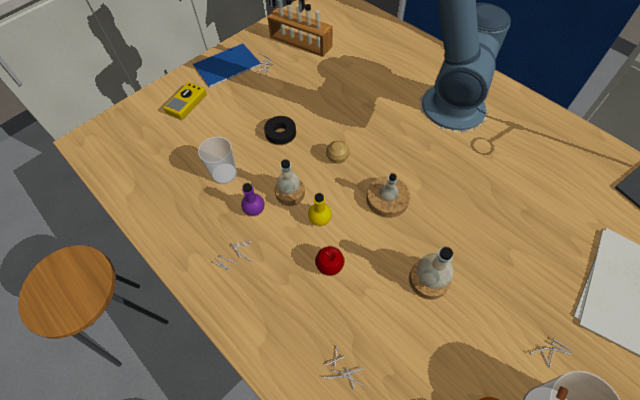

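View pics/side0.png

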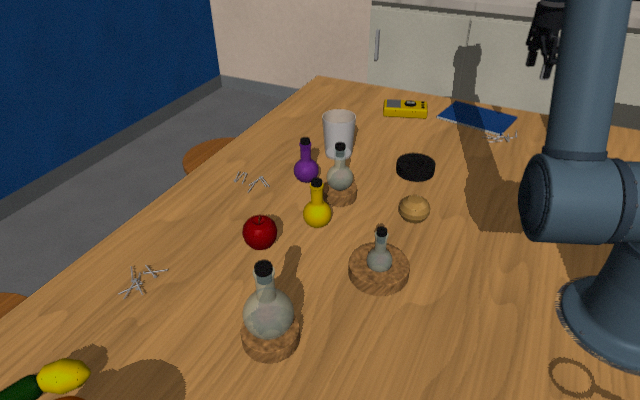

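View pics/wrist0.png

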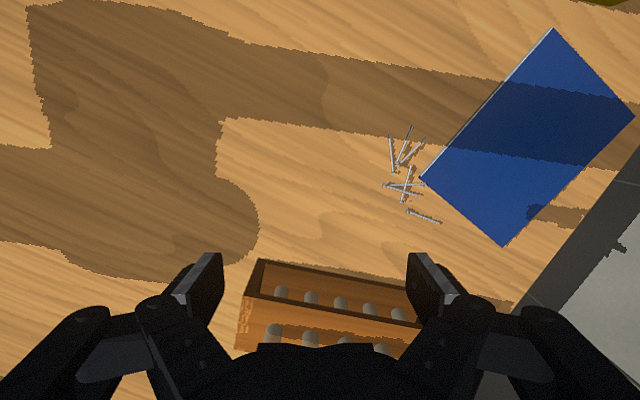

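```bash
cat > h.py <<'E'
import pickle,cv2,numpy as np
def crop(img,x0,y0,x1,y1,k,out):
    im=cv2.resize(img[y0:y1,x0:x1,::-1],None,fx=k,fy=k,interpolation=cv2.INTER_CUBIC)
    for x in range((x0+19)//20*20,x1,20):
        cv2.line(im,((x-x0)*k,0),((x-x0)*k,5),(0,0,255),1);cv2.putText(im,str(x),((x-x0)*k,15),0,.35,(0,0,255))
    for y in range((y0+19)//20*20,y1,20):
        cv2.line(im,(0,(y-y0)*k),(5,(y-y0)*k),(0,0,255),1);cv2.putText(im,str(y),(6,(y-y0)*k+4),0,.35,(0,0,255))
    cv2.imwrite(out,im)
def ray(c,p):
    u=cv2.undistortPoints(np.array([[p]],float),c["intrinsics"],c["D"])[0,0]
    R=np.array(c["R"]);t=np.array(c["t"]);o=-R.T@t;d=R.T@np.array([u[0],u[1],1]);return o,d/np.linalg.norm(d)
def atz(c,p,z):
    o,d=ray(c,p);return o+d*(z-o[2])/d[2]
def tri(*cp):
    A=np.zeros((3,3));b=np.zeros(3)
    for c,p in cp:
        o,d=ray(c,p);M=np.eye(3)-np.outer(d,d);A+=M;b+=M@o
    X=np.linalg.solve(A,b);return X
def proj(c,X):
    return cv2.projectPoints(np.array(X,float).reshape(-1,3),cv2.Rodrigues(np.array(c["R"]))[0],np.array(c["t"],float),c["intrinsics"],c["D"])[0][:,0]
E
python3 - <<'E'
from h import *
d=pickle.load(open("c0.pkl","rb"))
crop(d["scene"]["color"],190,105,330,240,5,"pics/a1.png")
crop(d["scene"]["color"],320,130,470,305,4,"pics/a2.png")
crop(d["side"]["color"],230,215,420,365,4,"pics/a3.png")
crop(d["side"]["color"],280,100,450,240,4,"pics/a4.png")
E
```

```text
(no output)
```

View pics/a1.png

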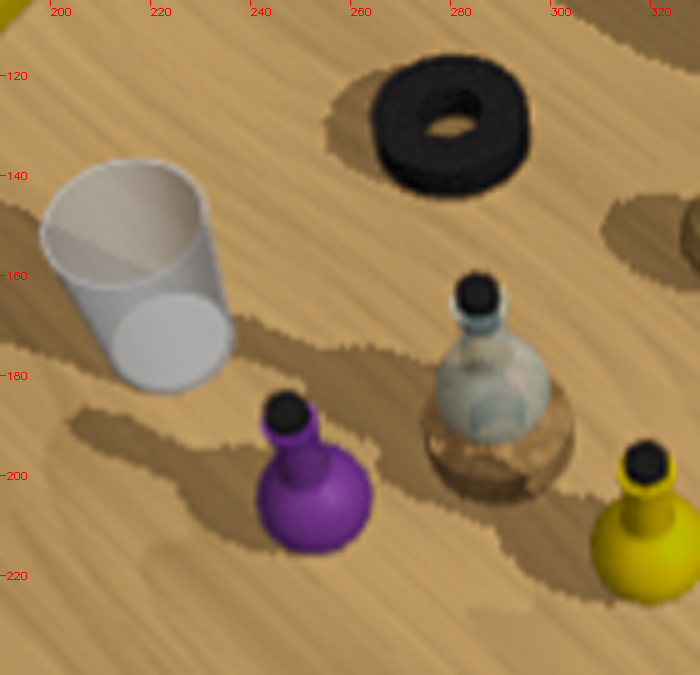

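View pics/a2.png

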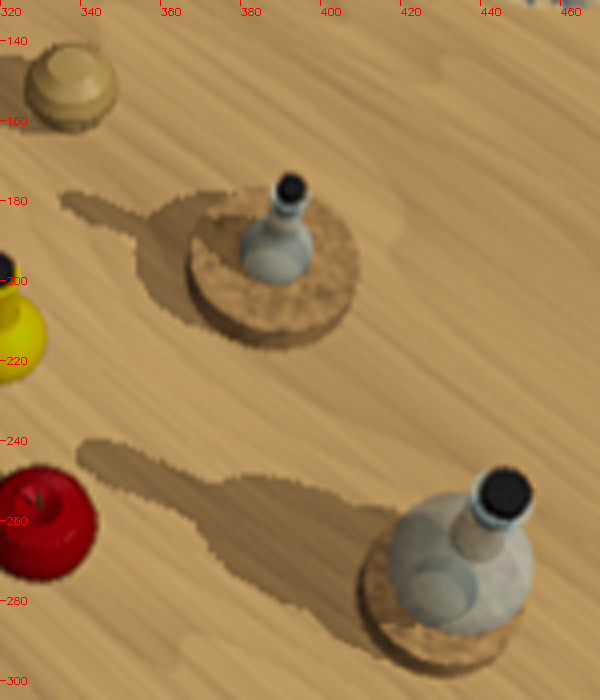

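View pics/a3.png

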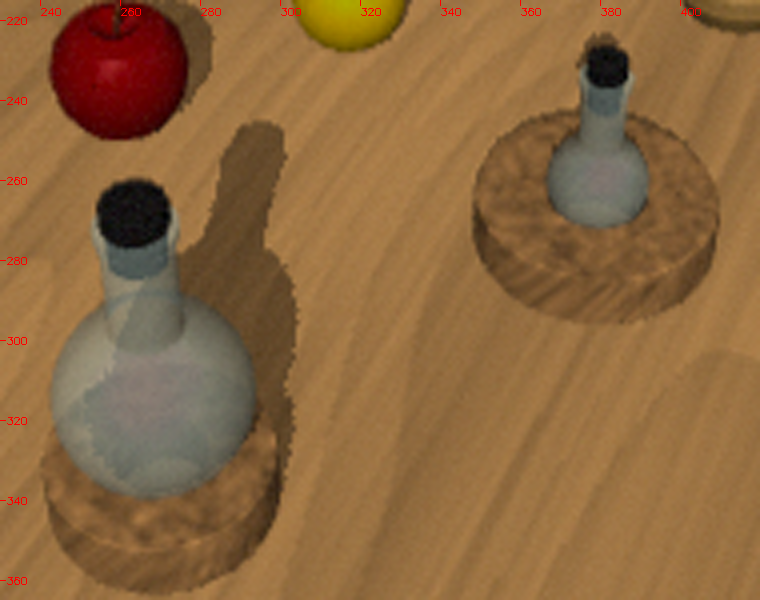

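View pics/a4.png

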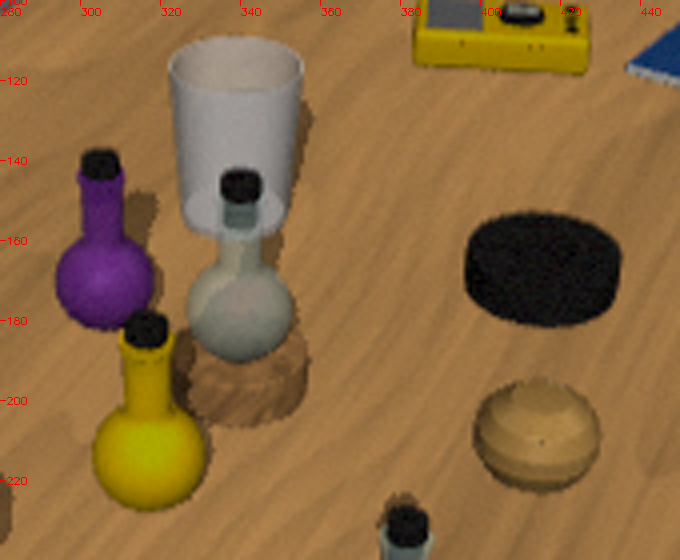

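```bash
python3 - <<'E'
from h import *
d=pickle.load(open("c0.pkl","rb"));S,T=d["scene"],d["side"]
P={"small":((389.25,192),(379.5,260),(392.75,177.5),(382,231.5),38.5,72),
"med":((288.4,182.4),(340,177.25),(285.4,164),(340.25,146.5),58,84),
"large":((435.25,270.75),(268.6,313.75),(446.1,254),(263.5,268.5),67.5,102)}
for k,(a,b,e,f,z,h) in P.items():
    print(k,"globe",tri((S,a),(T,b)).round(1),atz(S,a,z).round(1),atz(T,b,z).round(1),"stop",tri((S,e),(T,f)).round(1),atz(S,e,z+h).round(1),atz(T,f,z+h).round(1))
# ring tops
for k,a,b in(("spare",(280,126.5),(415.5,165)),):
    print(k,atz(S,a,30),atz(T,b,30))
E
```

```text
small globe [441.4  75.7  37.9] [442.5  76.6  38.5] [440.9  75.3  38.5] stop [441.9  75.4 108.9] [444.4  77.3 110.5] [440.8  75.2 110.5]
med globe [ 620.4 -137.1   56.3] [ 621.8 -135.2   58. ] [ 619.1 -136.2   58. ] stop [ 620.7 -136.8  140.2] [ 622.2 -134.8  142. ] [ 619.4 -135.2  142. ]
large globe [553.9 304.6  65.9] [555.4 305.5  67.5] [552.7 304.8  67.5] stop [555.1 303.9 167.1] [557.6 305.4 169.5] [553.1 304.2 169.5]
spare [ 485.46231797 -325.7533595    30.        ] [ 482.46921435 -311.62936266   30.        ]
```

```bash
cat >> h.py <<'E'
def hullmask(c,pts,shape=(400,640),k=4):
    p=proj(c,pts);h=cv2.convexHull((p*k+k/2-.5).round().astype(np.int32))
    m=np.zeros((shape[0]*k,shape[1]*k),np.uint8);cv2.fillConvexPoly(m,h,1);return m
def cyl(x,y,r,z0,z1):
    a=np.linspace(0,2*np.pi,73);return np.concatenate([np.c_[x+r*np.cos(a),y+r*np.sin(a),0*a+z] for z in(z0,z1)])
E
python3 - <<'E'
from h import *
from scipy.optimize import minimize
d=pickle.load(open("c0.pkl","rb"))
for n,(x0,y0,x1,y1),g in(("scene",(255,110,305,150),(484,-318)),("side",(385,145,445,188),(484,-318))):
    c=d[n];m=(c["color"].max(2)<70).astype(np.uint8);w=np.zeros_like(m);w[y0:y1,x0:x1]=m[y0:y1,x0:x1]
    cs,_=cv2.findContours(w,0,1);h=max(cs,key=cv2.contourArea);w=np.zeros_like(m);cv2.drawContours(w,[h],-1,1,-1)
    W=cv2.resize(w,None,fx=4,fy=4,interpolation=0)
    f=lambda q:(hullmask(c,cyl(q[0],q[1],50,0,30))!=W).sum()
    r=minimize(f,g,method="Nelder-Mead",options=dict(initial_simplex=[(g[0],g[1]),(g[0]+8,g[1]),(g[0],g[1]+8)]))
    print(n,r.x,r.fun/W.sum())
# overlays
S={"L":(441.5,75.7,60,38.5,25.5,22/2,59,13,78),"S":(620.4,-136.5,42,58,32,13,71,15,90),"M":(554.2,304.6,50,67.5,42.5,15,89,17,108)}
for n in("scene","side"):
    c=d[n];k=2
    im=cv2.resize(c["color"][:,:,::-1],None,fx=k,fy=k,interpolation=2)
    for key,(x,y,R,z,r,nr,nt,br,st) in S.items():
        sph=[]
        for th in np.linspace(0,np.pi,25): 
            sph+=[cyl(x,y,r*np.sin(th),z+r*np.cos(th),z+r*np.cos(th))]
        for pts in(cyl(x,y,R,0,30),np.concatenate(sph),cyl(x,y,nr,z+nt-10,z+nt),cyl(x,y,br,z+nt,z+nt+7)):
            hh=cv2.convexHull((proj(c,pts)*k+.5).round().astype(np.int32));cv2.polylines(im,[hh],True,(0,255,0),1)
    cv2.imwrite(f"pics/ov_{n}.png",im[160:640,480:960] if n=="scene" else im[200:740,400:900])
E
```

```text
scene [ 485.81429577 -329.64674234] 0.11533149171270718
side [ 487.54241943 -329.1842041 ] 0.07925328227571116
```

View pics/ov_scene.png

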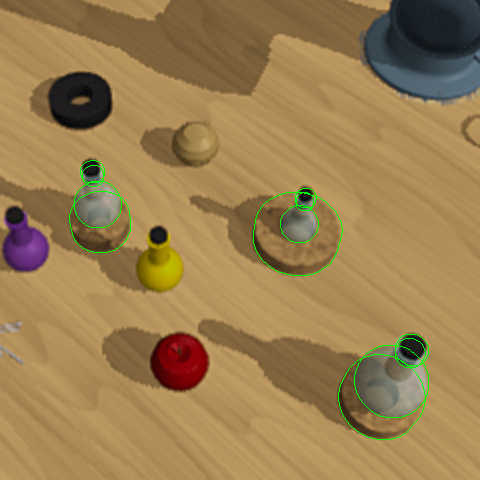

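View pics/ov_side.png

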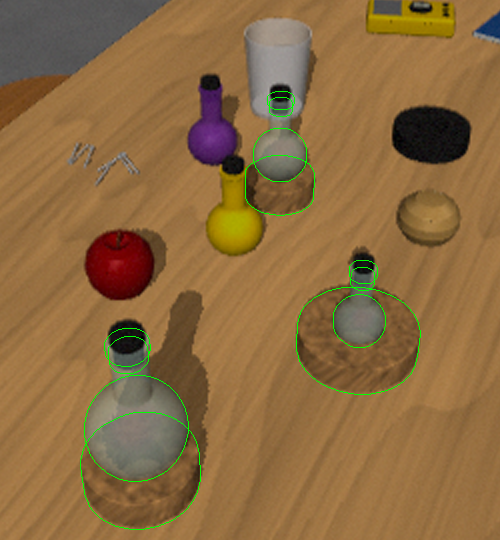

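```bash
python3 - <<'E'
from h import *
d=pickle.load(open("c0.pkl","rb"));o=[]
for n,(x0,y0,x1,y1) in(("scene",(250,105,310,155)),("side",(380,140,450,195))):
    c=d[n];k=8
    im=cv2.resize(c["color"][y0:y1,x0:x1,::-1],None,fx=k,fy=k,interpolation=cv2.INTER_CUBIC)
    im=np.clip(im.astype(float)*1.6,0,255).astype(np.uint8)
    for q,col in(((486.5,-329.4),(0,255,0)),):
        for pts in(cyl(*q,50,0,30),cyl(*q,50,30,30),cyl(*q,20,30,30),cyl(*q,20,0,0)):
            hh=cv2.convexHull(((proj(c,pts)-(x0,y0)+.5)*k).round().astype(np.int32));cv2.polylines(im,[hh],True,col,1)
    im=cv2.copyMakeBorder(im,0,440-im.shape[0],0,0,0) if im.shape[0]<440 else im
    o.append(im[:,:390] if 0 else cv2.resize(im,None,fx=.7,fy=.7))
cv2.imwrite("pics/sp.png",np.hstack(o))
E
```

```text
(no output)
```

View pics/sp.png

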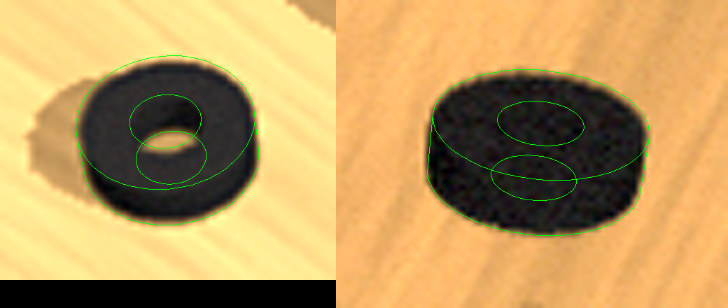

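```bash
python3 - <<'E'
from h import *
d=pickle.load(open("c0.pkl","rb"));S,T=d["scene"],d["side"]
a1=lambda x,y:(190+x/5,105+y/5)
a4=lambda x,y:(280+x/4,100+y/4)
print("purple",tri((S,a1(287,413)),(T,a4(100,164))).round(),"globe",tri((S,a1(314,497)),(T,a4(105,281))).round())
print("yellow",tri((S,a1(646,465)),(T,a4(147,329))).round(),"globe",tri((S,a1(648,546)),(T,a4(150,453))).round())
print("beaker rim",atz(S,a1(125,222),115).round(),atz(T,a4(236,70),115).round())
print("potato",atz(S,(337.5,151),28).round(),atz(T,(414,208.5),28).round())
print("apple",atz(S,(330,261),34).round(),atz(T,(259.5,232.5),34).round())
E
```

```text
purple [ 728. -167.  115.] globe [ 728. -168.   30.]
yellow [622. -15. 115.] globe [622. -16.  31.]
beaker rim [ 710. -327.  115.] [ 705. -322.  115.]
potato [ 431. -130.   28.] [ 432. -130.   28.]
apple [701. 100.  34.] [701.  98.  34.]
```

{"fn": "arm_command", "kwargs": {
  "slide": [
    [0,0,0],
    [0,0,0],
    [0,0,0],
    [0,0,0]
  ],
  "yaw": [-7.91,-7.91,-7.91,-7.91],
  "grip": 0.6
}}

```text
clock: 0.55
ee_pos: [258.2, -513.5, 255.9]
tcp_rot: [[0.52, 0.854, -0.0], [0.854, -0.52, 0.001], [0.001, -0.001, -1.0]]
contact_force: [0.3, -0.6, 0.7]
opening: 51.5
```

{"fn": "arm_command", "kwargs": {
  "slide": [
    [0,0,0],
    [0,0,0],
    [0,0,0],
    [0,0,0],
    [0,0,0]
  ],
  "yaw": [-7.91,-7.91,-7.91,-7.91,0]
}}

```text
clock: 1.05
ee_pos: [258.2, -513.5, 255.9]
tcp_rot: [[0.001, 1.0, -0.0], [1.0, -0.001, 0.001], [0.001, -0.0, -1.0]]
contact_force: [-0.5, -0.2, -0.5]
opening: 51.1
```

{"fn": "arm_command", "kwargs": {
  "slide": [
    [0.0393,0.0122,0],
    [0.0393,0.0122,0],
    [0.0393,0.0122,0],
    [0.0393,0.0122,0],
    [0.0393,0.0122,0]
  ],
  "yaw": [0,0,0,0,0]
}}

```text
clock: 1.55
ee_pos: [319.5, -315.7, 256.2]
tcp_rot: [[0.004, 1.0, 0.0], [1.0, -0.004, 0.0], [0.0, 0.0, -1.0]]
contact_force: [0.4, 1.4, -0.0]
opening: 51.3
```

{"fn": "arm_command", "kwargs": {
  "slide": [
    [0.0393,0.0122,0],
    [0.0393,0.0122,0],
    [0.0393,0.0122,0],
    [0.0393,0.0122,0],
    [0.0393,0.0122,0]
  ],
  "yaw": [0,0,0,0,0]
}}

```text
clock: 2.05
ee_pos: [380.6, -119.2, 256.3]
tcp_rot: [[0.004, 1.0, 0.0], [1.0, -0.004, -0.0], [-0.0, 0.0, -1.0]]
contact_force: [-0.2, 0.1, -0.6]
opening: 51.5
```

{"fn": "arm_command", "kwargs": {
  "slide": [
    [0.0393,0.0122,0],
    [0.0393,0.0122,0],
    [0.0393,0.0122,0],
    [0.0393,0.0122,0],
    [0.0393,0.0124,0]
  ],
  "yaw": [0,0,0,0,0]
}}

```text
clock: 2.55
ee_pos: [441.9, 77.4, 256.3]
tcp_rot: [[0.004, 1.0, 0.0], [1.0, -0.004, -0.0], [-0.0, 0.0, -1.0]]
contact_force: [0.9, -0.5, 0.4]
opening: 51.1
```

{"fn": "arm_command", "kwargs": {
  "slide": [
    [0,0,0.025],
    [0,0,0.025],
    [0,0,0]
  ],
  "yaw": [0,0,0]
}}

```text
clock: 2.85
ee_pos: [439.2, 76.0, 203.3]
tcp_rot: [[0.002, 1.0, -0.007], [1.0, -0.002, -0.0], [-0.0, -0.007, -1.0]]
contact_force: [-0.8, 0.1, 0.6]
opening: 51.0
```

```bash
python3 - <<'E'
from plant import manip, camera
from h import *
print(manip.state()["ee_pos"],manip.state()["joint_positions"].round(1))
c=camera("wrist");pickle.dump(c,open("w1.pkl","wb"));cv2.imwrite("pics/w1.png",c["color"][:,:,::-1])
E
```

```text
[439.156498    76.01233121 203.33527569] [  1.7   8.5 -20.8  61.   -0.   91.8]
```

View pics/w1.png

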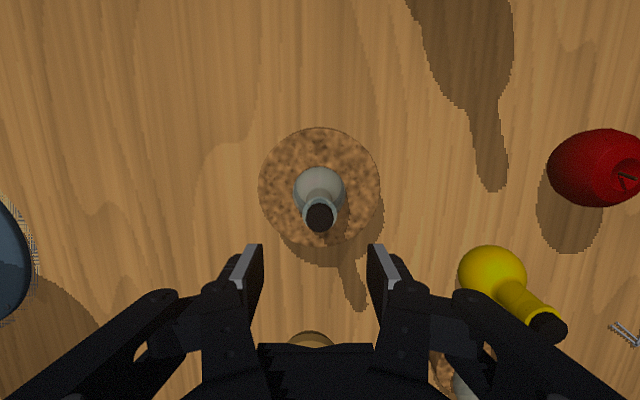

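```bash
python3 - <<'E'
from h import *
from plant import manip
print(manip.state()["ee_pos"],manip.state()["tcp_rot"].round(4).tolist())
c=pickle.load(open("w1.pkl","rb"))
crop(c["color"],240,110,400,270,5,"pics/w1c.png")
print("stopper top",atz(c,(319.5,217),116.5),"globe",atz(c,(320.5,191),38.5))
print(proj(c,[[441.5,75.7,116.5],[441.5,75.7,38.5],[441.5,75.7,30]]))
h=cv2.convexHull(proj(c,cyl(441.5,75.7,60,30,30)).astype(np.float32));print(h.min(0),h.max(0))
print(proj(c,manip.state()["ee_pos"]+np.array([0,0,-25])))
E
```

```text
[440.14983649  75.73282994 205.07533975] [[0.0023, 1.0, -0.0041], [1.0, -0.0023, -0.0003], [-0.0003, -0.0041, -1.0]]
stopper top [442.91090506  78.96906107 116.5       ] globe [444.48155904  78.73296773  38.5       ]
[[317.48219793 221.41965253]
 [317.33898253 194.12053653]
 [317.3276865  191.97231115]]
[[255.68849 128.6065 ]] [[379.1365  248.79373]]
[[315.02054746 263.11798003]]
```

View pics/w1c.png

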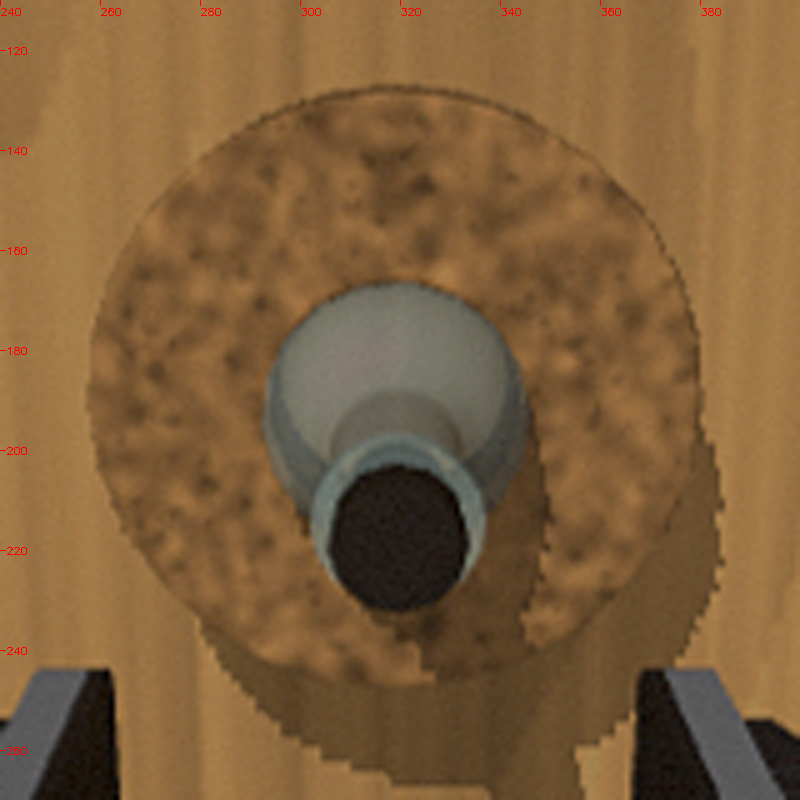

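{"fn": "arm_command", "kwargs": {
  "slide": [
    [0.001,0.001,0.025],
    [0,0,0.025],
    [0,0,0.025],
    [0,0,0.02],
    [0,0,0.014]
  ],
  "yaw": [0,0,0,0,0]
}}

```text
clock: 3.4
ee_pos: [443.3, 76.2, 97.4]
tcp_rot: [[0.003, 1.0, 0.001], [1.0, -0.003, -0.0], [-0.0, 0.001, -1.0]]
contact_force: [-0.3, -0.3, -0.3]
opening: 51.1
```

{"fn": "arm_command", "kwargs": {
  "slide": [
    [0,0,0.009],
    [0,0,0],
    [0,0,0]
  ],
  "yaw": [0,0,0]
}}

```text
clock: 3.7
ee_pos: [443.7, 76.5, 89.3]
tcp_rot: [[0.001, 1.0, 0.001], [1.0, -0.001, -0.0], [-0.0, 0.001, -1.0]]
contact_force: [0.7, -0.7, -0.2]
opening: 51.2
```

```bash
python3 - <<'E'
from plant import manip, camera
from h import *
s=manip.state();print(s["ee_pos"],s["contact_force"],s["opening"])
c=camera("side");e=camera("wrist")
crop(c["color"],310,170,430,300,4,"pics/s2.png")
crop(e["color"],220,100,420,270,2,"pics/w2.png")
a=cv2.imread("pics/s2.png");b=cv2.imread("pics/w2.png")
o=np.zeros((max(a.shape[0],b.shape[0]),a.shape[1]+b.shape[1],3),np.uint8);o[:a.shape[0],:a.shape[1]]=a;o[:b.shape[0],a.shape[1]:]=b[:,:,:];cv2.imwrite("pics/c2.png",o[:,:800])
E
```

```text
[443.65116898  76.47081722  89.2705243 ] [ 0.68920633 -0.72899321 -0.1619132 ] 51.20855568504891
```

View pics/c2.png

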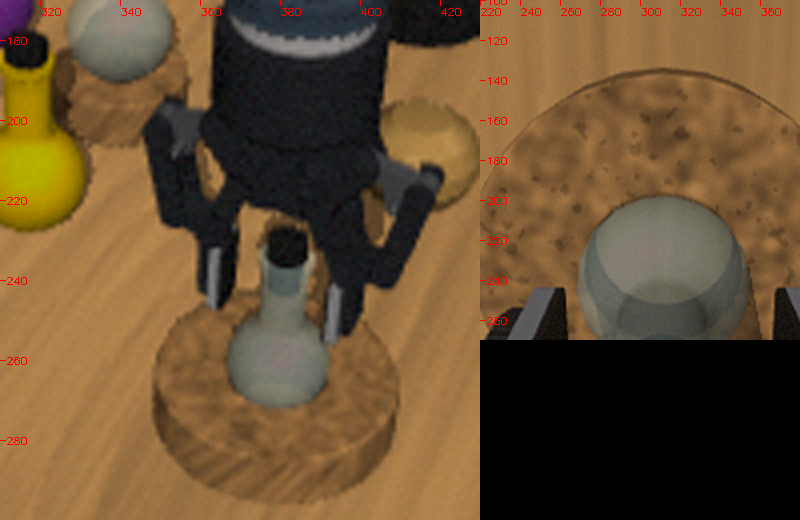

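{"fn": "arm_command", "kwargs": {
  "slide": [
    [0,-0.0015,0],
    [0,0,0]
  ],
  "yaw": [0,0]
}}

```text
clock: 4.0
ee_pos: [441.5, 76.6, 88.8]
tcp_rot: [[0.001, 1.0, 0.001], [1.0, -0.001, -0.0], [-0.0, 0.001, -1.0]]
contact_force: [0.9, -0.3, -0.4]
opening: 51.0
```

{"fn": "arm_command", "kwargs": {
  "slide": [
    [0,0,0],
    [0,0,0],
    [0,0,0],
    [0,0,0],
    [0,0,0]
  ],
  "yaw": [0,0,0,0,0],
  "grip": 0,
  "grip_force": 25
}}

```text
clock: 4.5
ee_pos: [441.5, 76.6, 88.4]
tcp_rot: [[0.001, 1.0, 0.0], [1.0, -0.001, -0.0], [-0.0, 0.0, -1.0]]
contact_force: [0.6, 0.9, 0.9]
opening: 21.6
```

{"fn": "arm_command", "kwargs": {
  "slide": [
    [0,0,0],
    [0,0,0],
    [0,0,0]
  ],
  "yaw": [0,0,0]
}}

```text
clock: 4.8
ee_pos: [441.5, 76.6, 88.4]
tcp_rot: [[0.001, 1.0, 0.0], [1.0, -0.001, -0.0], [-0.0, 0.0, -1.0]]
contact_force: [-0.2, 1.1, 1.0]
opening: 21.4
```

```bash
cat > snap.py <<'E'
import sys
from plant import manip, camera
from h import *
# snap.py out cam x0 y0 x1 y1 k
s=manip.state();print(s["clock"],s["ee_pos"].round(2),s["tcp_rot"].round(4)[:,0],s["contact_force"].round(2),s["opening"].round(2))
out,cam,*b=sys.argv[1:];b=list(map(int,b))
c=camera(cam);pickle.dump(c,open(out+".pkl","wb"));crop(c["color"],*b,f"pics/{out}.png")
E
python3 snap.py g1 side 310 170 430 300 4
```

```text
Traceback (most recent call last):
  File "snap.py", line 5, in <module>
    s=manip.state();print(s["clock"],s["ee_pos"].round(2),s["tcp_rot"].round(4)[:,0],s["contact_force"].round(2),s["opening"].round(2))
                                                                                                                 ^^^^^^^^^^^^^^^^^^
AttributeError: 'float' object has no attribute 'round'
```

```bash
sed -i 's/s\["opening"\].round(2)/s["opening"]/' snap.py; python3 snap.py g1 side 310 170 430 300 4
```

```text
4.8 [441.53  76.62  88.38] [ 6.e-04  1.e+00 -1.e-04] [-0.16  1.1   0.98] 21.36614884372191
```

View pics/g1.png

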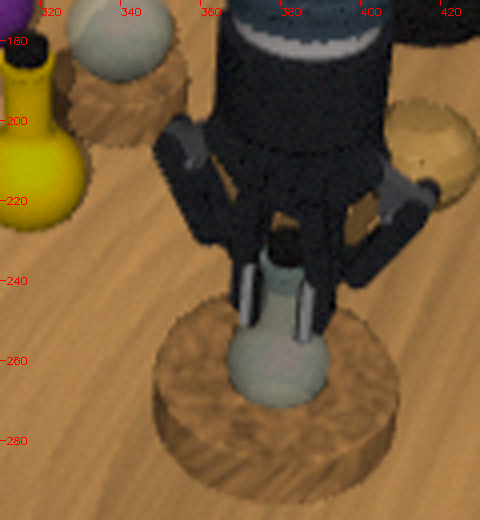

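{"fn": "arm_command", "kwargs": {
  "slide": [
    [0,0,-0.008],
    [0,0,-0.018],
    [0,0,-0.025],
    [0,0,-0.024],
    [0,0,-0.015]
  ],
  "yaw": [0,0,0,0,0]
}}

```text
clock: 5.35
ee_pos: [441.4, 76.6, 180.2]
tcp_rot: [[0.001, 1.0, 0.001], [1.0, -0.001, -0.0], [-0.0, 0.001, -1.0]]
contact_force: [0.9, 0.1, 0.4]
opening: 21.2
```

{"fn": "arm_command", "kwargs": {
  "slide": [
    [-0.01,0.0011,0],
    [-0.018,0.002,0],
    [-0.025,0.0028,0],
    [-0.025,0.0028,0],
    [-0.025,0.0028,0]
  ],
  "yaw": [0,0,0,0,0]
}}

```text
clock: 5.85
ee_pos: [451.7, -27.7, 177.2]
tcp_rot: [[0.001, 1.0, -0.002], [1.0, -0.001, -0.0], [-0.0, -0.002, -1.0]]
contact_force: [0.5, 1.5, 0.1]
opening: 21.4
```

```bash
python3 snap.py g2 side 310 100 480 280 4
```

```text
5.85 [451.68 -27.74 177.2 ] [ 6.e-04  1.e+00 -0.e+00] [0.54 1.5  0.12] 21.423876018135992
```

View pics/g2.png

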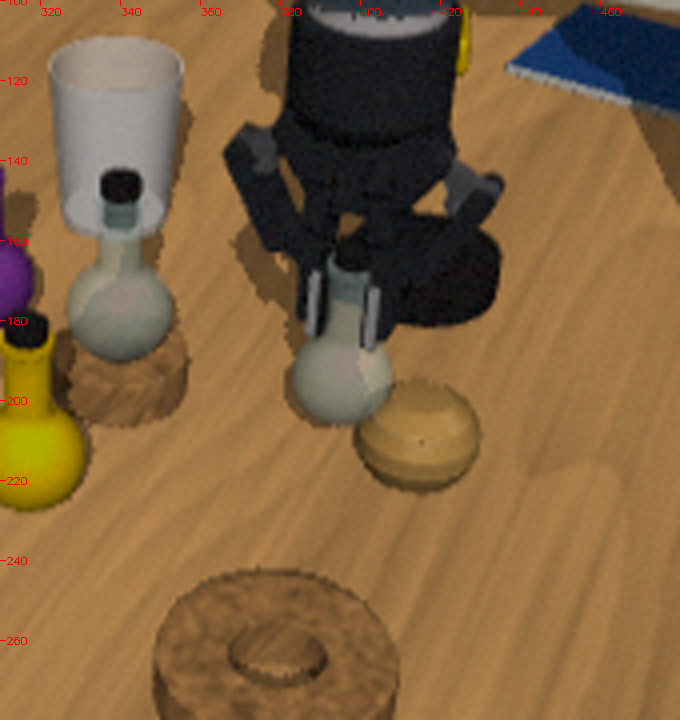

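{"fn": "arm_command", "kwargs": {
  "slide": [
    [-0.025,0.0028,0],
    [-0.025,0.0028,0],
    [-0.025,0.0028,0],
    [-0.025,0.0028,0],
    [-0.025,0.0028,0]
  ],
  "yaw": [0,0,0,0,0]
}}

```text
clock: 6.4
ee_pos: [465.6, -152.5, 177.2]
tcp_rot: [[0.001, 1.0, -0.002], [1.0, -0.001, 0.001], [0.001, -0.002, -1.0]]
contact_force: [0.9, -0.2, -0.7]
opening: 21.0
```

{"fn": "arm_command", "kwargs": {
  "slide": [
    [-0.025,0.0028,0],
    [-0.025,0.0028,0],
    [-0.025,0.0028,0],
    [-0.025,0.0028,0],
    [-0.025,0.0028,0]
  ],
  "yaw": [0,0,0,0,0]
}}

```text
clock: 6.9
ee_pos: [479.5, -277.4, 177.0]
tcp_rot: [[0.001, 1.0, -0.002], [1.0, -0.001, 0.001], [0.001, -0.002, -1.0]]
contact_force: [-0.3, 0.5, -1.1]
opening: 21.3
```

{"fn": "arm_command", "kwargs": {
  "slide": [
    [-0.025,0.0028,0],
    [-0.018,0.002,0],
    [-0.0096,0.0012,0],
    [0,0,0.02],
    [0,0,0.015]
  ],
  "yaw": [0,0,0,0,0]
}}

```text
clock: 7.4
ee_pos: [485.9, -329.1, 142.0]
tcp_rot: [[0.001, 1.0, -0.001], [1.0, -0.001, 0.001], [0.001, -0.001, -1.0]]
contact_force: [-0.5, 0.9, -1.4]
opening: 21.1
```

{"fn": "arm_command", "kwargs": {
  "slide": [
    [0,0,0],
    [0,0,0],
    [0,0,0]
  ],
  "yaw": [0,0,0]
}}

```text
clock: 7.7
ee_pos: [486.8, -329.1, 144.1]
tcp_rot: [[0.0, 1.0, 0.001], [1.0, -0.0, -0.001], [-0.001, 0.001, -1.0]]
contact_force: [-0.3, 0.0, -1.4]
opening: 21.3
```

```bash
python3 snap.py g3 wrist 215 90 415 290 3;python3 snap.py g4 scene 230 90 340 180 7; python3 snap.py g5 side 370 120 460 200 6; python3 - <<'E'
from h import *
c=pickle.load(open("g4.pkl","rb"));e=pickle.load(open("g5.pkl","rb"))
for k in(c,e):print(proj(k,[[487,-329,30],[487,-329,0]]))
w=pickle.load(open("g3.pkl","rb"));print(proj(w,[[487,-329,30],[487,-329,103-35-25]]))
h=cv2.convexHull(proj(w,cyl(487,-329,50,30,30)).astype(np.float32));print(h.min(0),h.max(0))
E
```

```text
7.7 [ 486.84 -329.06  144.06] [ 3.e-04  1.e+00 -6.e-04] [-0.26  0.04 -1.36] 21.309563049240083
7.75 [ 487.05 -329.23  144.3 ] [ 3.0e-04  1.0e+00 -1.1e-03] [ 0.65 -0.58 -1.27] 21.153271595712045
7.8 [ 487.1  -329.25  144.34] [ 3.0e-04  1.0e+00 -1.2e-03] [ 0.78 -0.91 -1.09] 21.22767522704625
[[278.94110559 126.22925716]
 [279.98130686 132.69371201]]
[[415.73317295 161.47385679]
 [414.50999971 171.17776707]]
[[313.62097638 209.43773003]
 [313.56660803 214.55769076]]
[[250.0438 145.0846]] [[377.18097 266.892  ]]
```

View pics/g3.png

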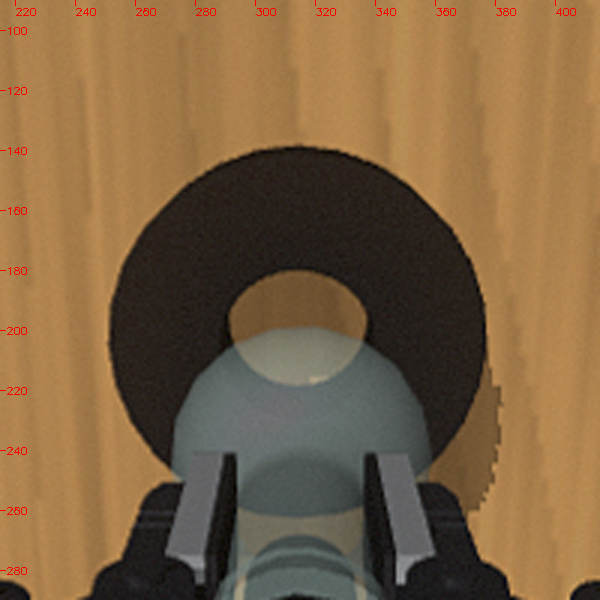

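View pics/g4.png

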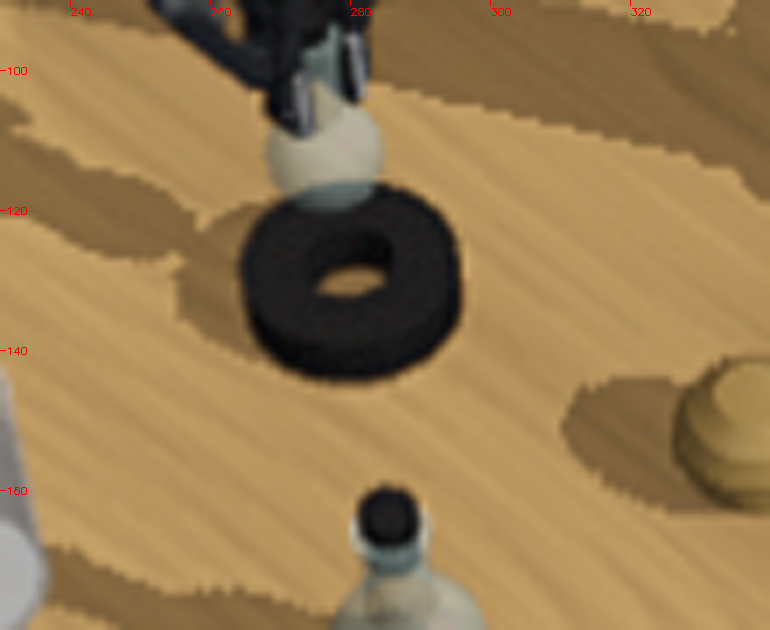

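View pics/g5.png

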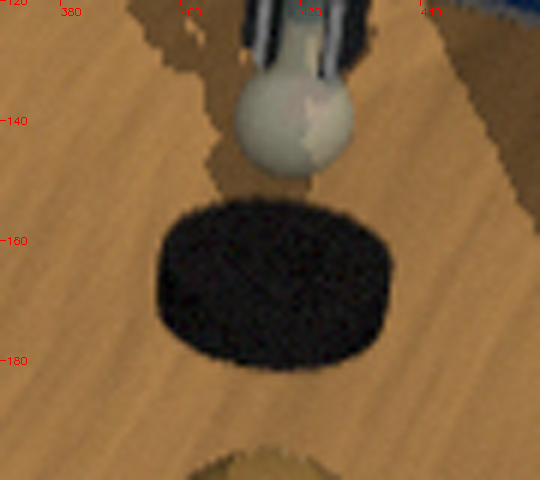

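```bash
python3 - <<'E'
from h import *
c=pickle.load(open("g4.pkl","rb"));e=pickle.load(open("g5.pkl","rb"));w=pickle.load(open("g3.pkl","rb"))
print("scene hole",atz(c,(280.6,127.6),30))
def ext(k,P): p=proj(k,P);return p.min(0).round(1),p.max(0).round(1)
for q in((487,-329),(487,-326),(487,-323)):
    print(q,"scene",ext(c,cyl(*q,50,0,30)),ext(c,cyl(*q,20,30,30)),"side",ext(e,cyl(*q,50,0,30)),"wrist",ext(w,cyl(*q,50,30,30)),ext(w,cyl(*q,20,30,30)),ext(w,cyl(*q,20,0,0)))
for k,n,b in((c,"scene",(260,105,300,150)),(e,"side",(385,145,445,188))):
    m=(k["color"].max(2)<75)[b[1]:b[3],b[0]:b[2]];n_,l,st,_=cv2.connectedComponentsWithStats(m.astype(np.uint8));i=1+st[1:,4].argmax();print(n,st[i],b)
E
```

```text
scene hole [ 487.24053973 -320.97142725   30.        ]
(487, -329) scene (array([263. , 114.6]), array([295.6, 144.8])) (array([272.6, 121.5]), array([285.3, 131. ])) side (array([395.6, 151.9]), array([435.2, 181.6])) wrist (array([250. , 145.1]), array([377.2, 266.9])) (array([288.2, 184.6]), array([339. , 233.2])) (array([291. , 177.1]), array([336.4, 220.9]))
(487, -326) scene (array([263.6, 115. ]), array([296.3, 145.3])) (array([273.2, 122. ]), array([286. , 131.6])) side (array([395.2, 152.4]), array([434.9, 182.1])) wrist (array([249.8, 141. ]), array([377.4, 263.6])) (array([288.1, 180.8]), array([339.1, 229.7])) (array([290.9, 173.6]), array([336.5, 217.7]))
(487, -323) scene (array([264.2, 115.5]), array([296.9, 145.8])) (array([273.8, 122.5]), array([286.6, 132.1])) side (array([394.8, 152.9]), array([434.6, 182.7])) wrist (array([249.6, 136.9]), array([377.6, 260.3])) (array([288. , 176.9]), array([339.2, 226.2])) (array([290.9, 170.2]), array([336.6, 214.6]))
scene [  4  11  32  28 676] (260, 105, 300, 150)
side [ 11   7  39  30 936] (385, 145, 445, 188)
```

{"fn": "arm_command", "kwargs": {
  "slide": [
    [0.003,0,0.015],
    [0,0,0.015],
    [0,0,0.008],
    [0,0,0.004],
    [0,0,0.002]
  ],
  "yaw": [0,0,0,0,0]
}}

```text
clock: 8.35
ee_pos: [486.6, -326.1, 99.3]
tcp_rot: [[0.001, 1.0, 0.0], [1.0, -0.001, -0.0], [-0.0, 0.0, -1.0]]
contact_force: [-0.3, -0.6, -0.7]
opening: 21.2
```

{"fn": "arm_command", "kwargs": {
  "slide": [
    [0,0,0.001],
    [0,0,0.001],
    [0,0,0]
  ],
  "yaw": [0,0,0]
}}

```text
clock: 8.65
ee_pos: [486.8, -326.2, 97.7]
tcp_rot: [[0.001, 1.0, 0.001], [1.0, -0.001, -0.001], [-0.001, 0.001, -1.0]]
contact_force: [-0.1, 0.4, -0.4]
opening: 21.3
```

{"fn": "arm_command", "kwargs": {
  "slide": [
    [0,0,0.001],
    [0,0,0],
    [0,0,0]
  ],
  "yaw": [0,0,0]
}}

```text
clock: 8.95
ee_pos: [486.7, -326.2, 96.6]
tcp_rot: [[0.001, 1.0, 0.0], [1.0, -0.001, -0.0], [-0.0, 0.0, -1.0]]
contact_force: [-0.9, -0.0, 1.1]
opening: 21.2
```

{"fn": "arm_command", "kwargs": {
  "slide": [
    [0,0,0.001],
    [0,0,0],
    [0,0,0]
  ],
  "yaw": [0,0,0]
}}

```text
clock: 9.25
ee_pos: [486.8, -326.2, 96.2]
tcp_rot: [[0.001, 1.0, 0.001], [1.0, -0.001, -0.001], [-0.001, 0.001, -1.0]]
contact_force: [-1.3, 0.5, 4.5]
opening: 21.4
```

```bash
python3 snap.py g6 side 370 100 460 200 6
```

```text
9.25 [ 486.83 -326.25   96.21] [ 5.e-04  1.e+00 -9.e-04] [-1.33  0.51  4.46] 21.38720195197433
```

View pics/g6.png

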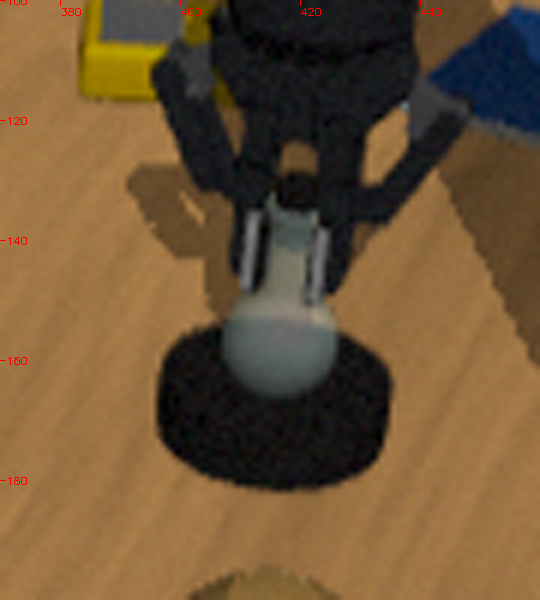

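{"fn": "arm_command", "kwargs": {
  "slide": [
    [0,0,0],
    [0,0,0],
    [0,0,0],
    [0,0,0],
    [0,0,0]
  ],
  "yaw": [0,0,0,0,0],
  "grip": 0.65
}}

```text
clock: 9.8
ee_pos: [486.5, -326.0, 95.1]
tcp_rot: [[0.001, 1.0, -0.0], [1.0, -0.001, 0.0], [0.0, -0.0, -1.0]]
contact_force: [-0.2, -0.7, -0.8]
opening: 55.6
```

```bash
python3 snap.py g7 side 370 100 460 200 6
```

```text
9.8 [ 486.51 -325.97   95.13] [6.e-04 1.e+00 1.e-04] [-0.19 -0.68 -0.82] 55.63557790459479
```

View pics/g7.png

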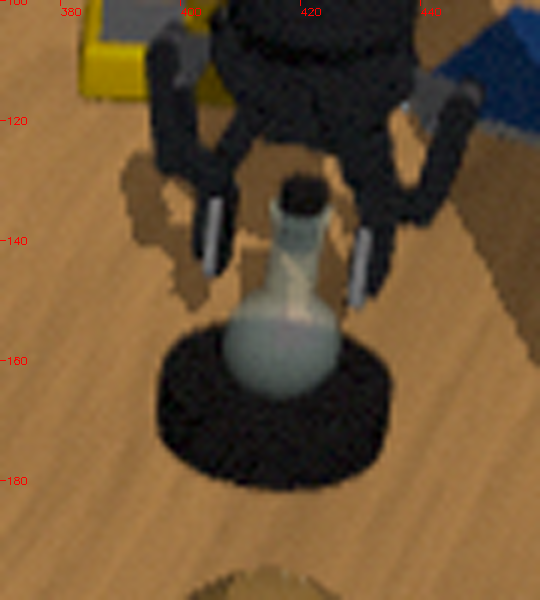

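{"fn": "arm_command", "kwargs": {
  "slide": [
    [0,0,-0.01],
    [0,0,-0.025],
    [0,0,-0.04],
    [0,0,-0.035],
    [0,0,-0.02]
  ],
  "yaw": [0,0,0,0,0]
}}

```text
clock: 10.35
ee_pos: [487.6, -326.8, 229.6]
tcp_rot: [[0.001, 1.0, 0.004], [1.0, -0.001, -0.003], [-0.003, 0.004, -1.0]]
contact_force: [0.1, -0.9, 1.5]
opening: 55.5
```

{"fn": "arm_command", "kwargs": {
  "slide": [
    [0.0394,0.0042,0],
    [0.0394,0.0042,0],
    [0.0394,0.0042,0],
    [0.0394,0.0042,0],
    [0.0394,0.0042,0]
  ],
  "yaw": [0,0,0,0,0]
}}

```text
clock: 10.85
ee_pos: [507.8, -127.6, 226.3]
tcp_rot: [[0.001, 1.0, 0.001], [1.0, -0.001, -0.0], [-0.0, 0.001, -1.0]]
contact_force: [0.6, -0.1, 0.1]
opening: 55.7
```

{"fn": "arm_command", "kwargs": {
  "slide": [
    [0.0394,0.0042,0],
    [0.0394,0.0042,0],
    [0.0394,0.0042,0],
    [0.0394,0.0042,0],
    [0.0394,0.0042,0]
  ],
  "yaw": [0,0,0,0,0]
}}

```text
clock: 11.35
ee_pos: [528.9, 69.6, 226.3]
tcp_rot: [[0.001, 1.0, 0.001], [1.0, -0.001, -0.0], [-0.0, 0.001, -1.0]]
contact_force: [1.1, 0.7, -0.3]
opening: 55.2
```

{"fn": "arm_command", "kwargs": {
  "slide": [
    [0.0394,0.0042,0],
    [0.0394,0.0042,0],
    [0.0394,0.0042,0],
    [0.0394,0.0042,0],
    [0.0394,0.0042,0]
  ],
  "yaw": [0,0,0,0,0]
}}

```text
clock: 11.85
ee_pos: [549.9, 266.7, 226.3]
tcp_rot: [[0.0, 1.0, 0.001], [1.0, -0.0, 0.0], [0.0, 0.001, -1.0]]
contact_force: [0.6, -0.2, -0.5]
opening: 55.7
```

{"fn": "arm_command", "kwargs": {
  "slide": [
    [0.0394,0.0042,0],
    [0,0,0],
    [0,0,0],
    [0,0,0]
  ],
  "yaw": [0,0,0,0]
}}

```text
clock: 12.25
ee_pos: [554.1, 303.6, 225.7]
tcp_rot: [[0.001, 1.0, 0.0], [1.0, -0.001, -0.0], [-0.0, 0.0, -1.0]]
contact_force: [-1.3, -0.4, -0.2]
opening: 55.9
```

```bash
python3 snap.py l0 scene 350 130 480 300 4;python3 snap.py l1 wrist 200 90 430 290 3;python3 - <<'E'
from h import *
w=pickle.load(open("l1.pkl","rb"))
def ext(k,P): p=proj(k,P);return p.min(0).round(1),p.max(0).round(1)
q=(554.2,304.6)
print("stop",ext(w,cyl(*q,12.5,175.5,175.5)),proj(w,[*q,175.5]),"ring",ext(w,cyl(*q,50,30,30)))
print(proj(w,[[*q,67.5]]))
E
```

```text
12.25 [554.09 303.55 225.65] [ 1.3e-03  1.0e+00 -5.0e-04] [-1.3  -0.43 -0.18] 55.88871232163819
12.3 [554.16 303.26 225.65] [ 1.8e-03  1.0e+00 -4.0e-04] [-0.38 -0.25  0.53] 55.50026898241034
stop (array([291.8, 219.2]), array([334.5, 258.8])) [[313.14916056 239.40900489]] ring (array([265.9, 136.3]), array([361.9, 230.3]))
[[313.75717114 194.12363158]]
```

View pics/l1.png

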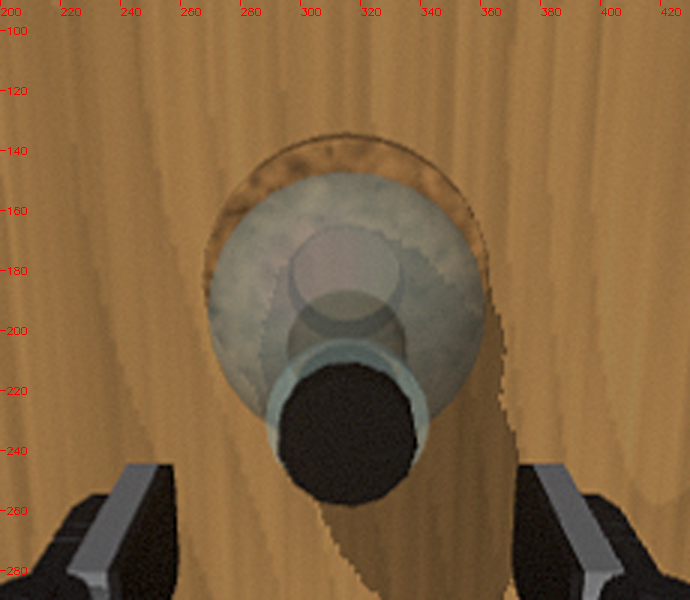

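View pics/l0.png

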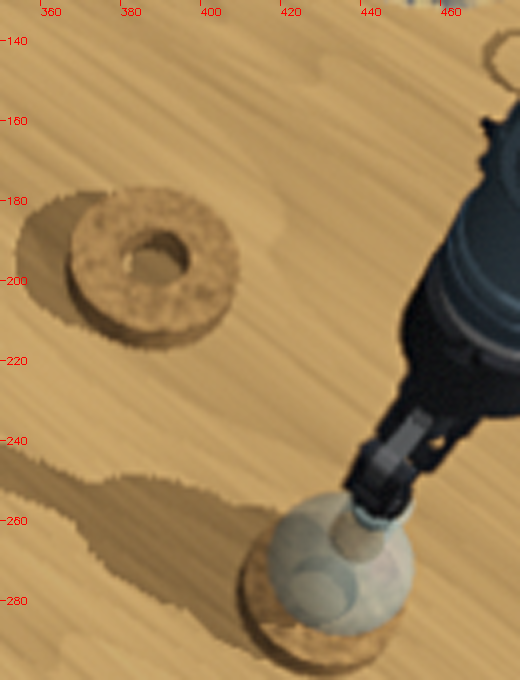

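{"fn": "arm_command", "kwargs": {
  "slide": [
    [0.002,0.0003,0.025],
    [0,0,0.025],
    [0,0,0.02],
    [0,0,0.014],
    [0,0,0.006]
  ],
  "yaw": [0,0,0,0,0]
}}

```text
clock: 12.85
ee_pos: [553.5, 304.7, 133.8]
tcp_rot: [[0.002, 1.0, -0.003], [1.0, -0.002, -0.001], [-0.001, -0.003, -1.0]]
contact_force: [-0.6, -0.1, 0.2]
opening: 55.5
```

{"fn": "arm_command", "kwargs": {
  "slide": [
    [0,0,0],
    [0,0,0]
  ],
  "yaw": [0,0]
}}

```text
clock: 13.05
ee_pos: [554.9, 306.1, 136.2]
tcp_rot: [[0.001, 1.0, 0.001], [1.0, -0.001, 0.0], [0.0, 0.001, -1.0]]
contact_force: [0.8, -0.2, 0.6]
opening: 55.5
```

```bash
python3 snap.py l2 side 210 220 330 360 4;python3 snap.py l3 wrist 200 90 430 290 3
```

```text
13.05 [554.95 306.08 136.21] [1.2e-03 1.0e+00 4.0e-04] [ 0.78 -0.24  0.59] 55.48845650561412
13.1 [555.21 306.31 136.52] [1.1e-03 1.0e+00 7.0e-04] [-0.36 -0.26  0.65] 55.67851267364462
```

View pics/l2.png

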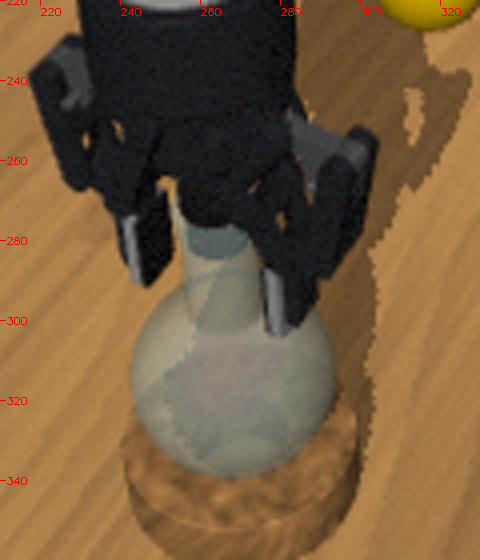

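View pics/l3.png

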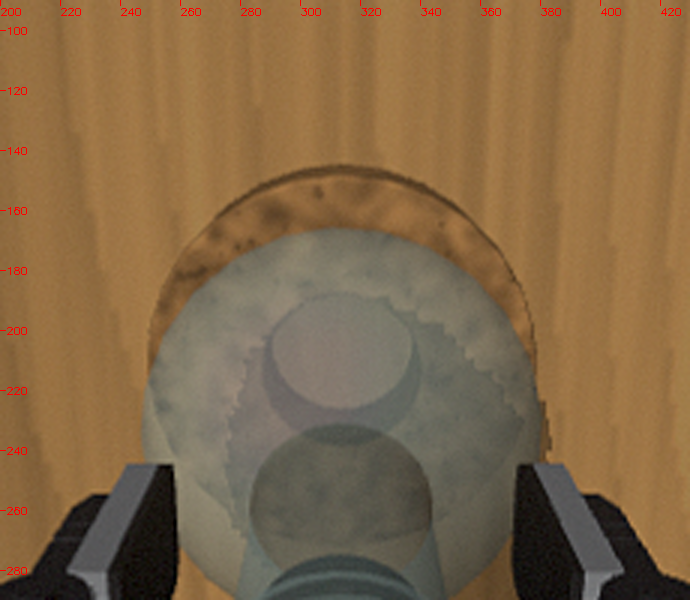

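{"fn": "arm_command", "kwargs": {
  "slide": [
    [0,-0.0005,-0.001],
    [0,0,0],
    [0,0,0],
    [0,0,0],
    [0,0,0]
  ],
  "yaw": [0,0,0,0,0],
  "grip": 0,
  "grip_force": 35
}}

```text
clock: 13.65
ee_pos: [554.4, 306.6, 137.1]
tcp_rot: [[0.001, 1.0, 0.001], [1.0, -0.001, 0.001], [0.001, 0.001, -1.0]]
contact_force: [0.1, -0.8, 5.2]
opening: 29.1
```

{"fn": "arm_command", "kwargs": {
  "slide": [
    [0,0,0],
    [0,0,0],
    [0,0,0]
  ],
  "yaw": [0,0,0]
}}

```text
clock: 13.95
ee_pos: [554.4, 306.6, 137.1]
tcp_rot: [[0.001, 1.0, 0.001], [1.0, -0.001, 0.001], [0.001, 0.001, -1.0]]
contact_force: [-1.4, 0.3, 4.7]
opening: 29.5
```

```bash
python3 snap.py l4 side 210 220 330 360 4;python3 - <<'E'
from h import *
# large ring centre from empty hole, frames l0 (scene), l2 (side)
c=pickle.load(open("l0.pkl","rb"));e=pickle.load(open("l2.pkl","rb"))
crop(e["color"],340,220,420,310,7,"pics/r1.png")
crop(c["color"],355,165,425,225,8,"pics/r2.png")
a=cv2.imread("pics/r1.png");b=cv2.imread("pics/r2.png")
def ext(k,P): p=proj(k,P);return p.min(0).round(1),p.max(0).round(1)
q=(441.5,76)
for k in(e,c):print(ext(k,cyl(*q,60,0,30)),ext(k,cyl(*q,24,30,30)),proj(k,[*q,30]))
E
```

```text
13.95 [554.42 306.62 137.1 ] [5.e-04 1.e+00 6.e-04] [-1.43  0.27  4.66] 29.496473607717647
(array([347.9, 243.2]), array([409.7, 296.7])) (array([366.5, 255. ]), array([391.1, 272. ])) [[378.78716592 263.32452614]]
(array([366.3, 175.6]), array([410.6, 217.5])) (array([380.2, 186.1]), array([397.6, 200.7])) [[388.88165786 193.31996429]]
```

View pics/l4.png

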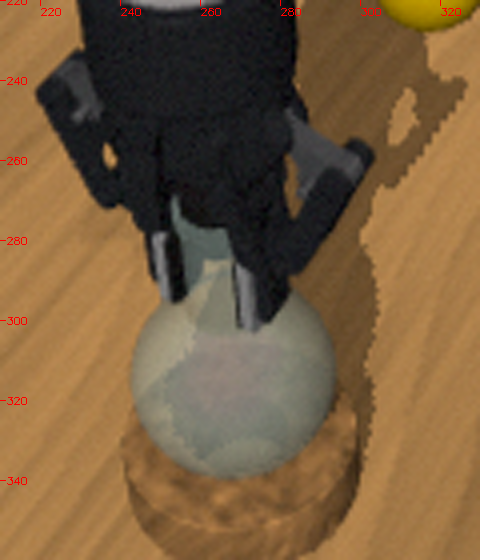

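View pics/r1.png

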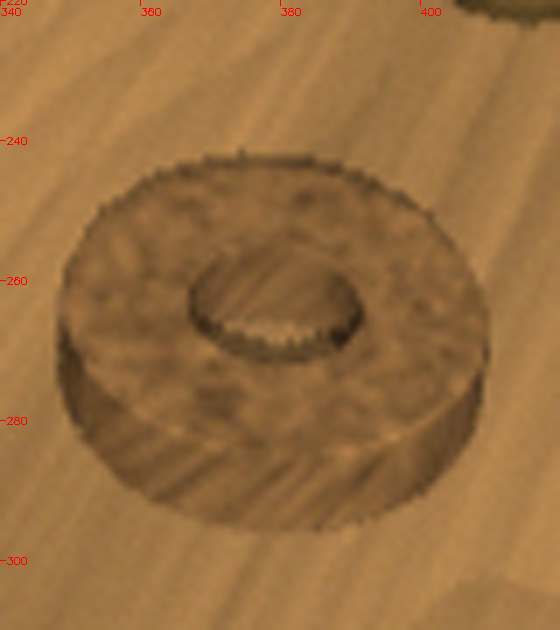

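View pics/r2.png

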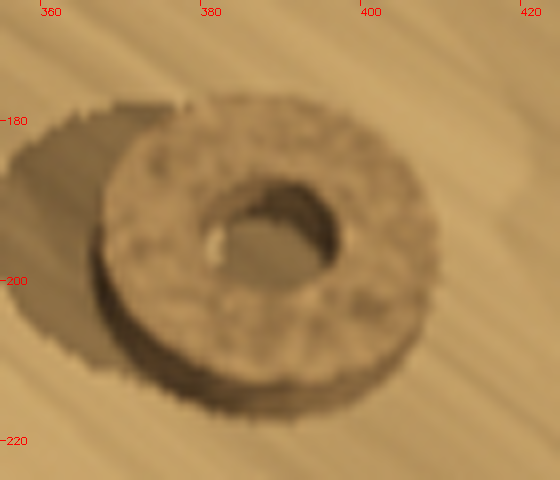

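{"fn": "arm_command", "kwargs": {
  "slide": [
    [0,0,-0.005],
    [0,0,-0.012],
    [0,0,-0.018],
    [0,0,-0.015],
    [0,0,-0.01]
  ],
  "yaw": [0,0,0,0,0]
}}

```text
clock: 14.5
ee_pos: [554.2, 306.4, 197.7]
tcp_rot: [[0.001, 1.0, 0.001], [1.0, -0.001, 0.0], [0.0, 0.001, -1.0]]
contact_force: [0.0, 0.1, -1.3]
opening: 29.6
```

```bash
python3 snap.py l5 side 200 180 340 360 4
```

```text
14.5 [554.17 306.45 197.73] [5.e-04 1.e+00 2.e-04] [ 0.04  0.11 -1.28] 29.638483023041903
```

View pics/l5.png

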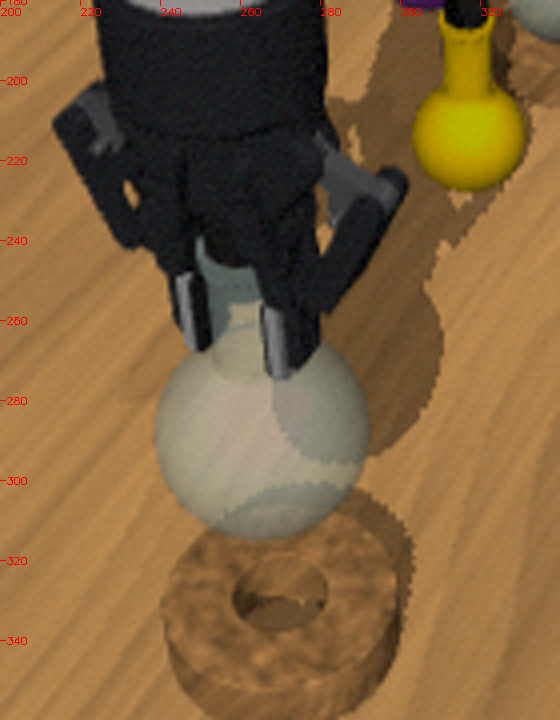

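{"fn": "arm_command", "kwargs": {
  "slide": [
    [-0.008,-0.004,0],
    [-0.016,-0.008,0],
    [-0.024,-0.0118,0],
    [-0.024,-0.0118,0],
    [-0.024,-0.0118,0]
  ],
  "yaw": [0,0,0,0,0]
}}

```text
clock: 15.05
ee_pos: [504.7, 208.8, 195.0]
tcp_rot: [[0.0, 1.0, -0.002], [1.0, -0.0, -0.001], [-0.001, -0.002, -1.0]]
contact_force: [0.9, -0.3, -1.4]
opening: 29.3
```

{"fn": "arm_command", "kwargs": {
  "slide": [
    [-0.024,-0.0118,0],
    [-0.024,-0.0118,0],
    [-0.024,-0.0118,0],
    [-0.024,-0.0118,0],
    [-0.024,-0.0118,0]
  ],
  "yaw": [0,0,0,0,0]
}}

```text
clock: 15.55
ee_pos: [445.4, 89.1, 195.2]
tcp_rot: [[0.001, 1.0, -0.002], [1.0, -0.001, -0.001], [-0.001, -0.002, -1.0]]
contact_force: [1.0, 0.7, -1.3]
opening: 29.6
```

{"fn": "arm_command", "kwargs": {
  "slide": [
    [-0.01,-0.005,0],
    [-0.004,-0.002,0],
    [0,0,0],
    [0,0,0],
    [0,0,0]
  ],
  "yaw": [0,0,0,0,0]
}}

```text
clock: 16.05
ee_pos: [440.9, 77.1, 196.2]
tcp_rot: [[-0.001, 1.0, 0.0], [1.0, 0.001, 0.0], [0.0, 0.0, -1.0]]
contact_force: [-0.5, -0.4, -1.4]
opening: 29.3
```

```bash
python3 snap.py l6 wrist 200 90 430 290 3; python3 snap.py l7 side 320 160 440 310 4; python3 - <<'E'
from h import *
def ext(k,P): p=proj(k,P);return p.min(0).round(1),p.max(0).round(1)
e=pickle.load(open("l5.pkl","rb"))
print("mring hole",ext(e,cyl(554.3,305,20,30,30)),"seen 258..282, 318..337.75")
w=pickle.load(open("l6.pkl","rb"));print("Lring in wrist",ext(w,cyl(441.5,76,60,30,30)))
e=pickle.load(open("l7.pkl","rb"));print("globe pred at TCP",proj(e,[441.5,77,128]))
E
```

```text
16.05 [440.9   77.07 196.24] [-5.e-04  1.e+00  2.e-04] [-0.48 -0.43 -1.35] 29.316909106512167
16.1 [440.82  77.04 196.22] [-5.e-04  1.e+00  1.e-04] [-0.73 -0.09 -1.61] 29.48607071371264
mring hole (array([257.5, 319.1]), array([281.2, 338. ])) seen 258..282, 318..337.75
Lring in wrist (array([251.2, 129.9]), array([377.5, 252.5]))
globe pred at TCP [[381.93494504 224.62435548]]
```

View pics/l6.png

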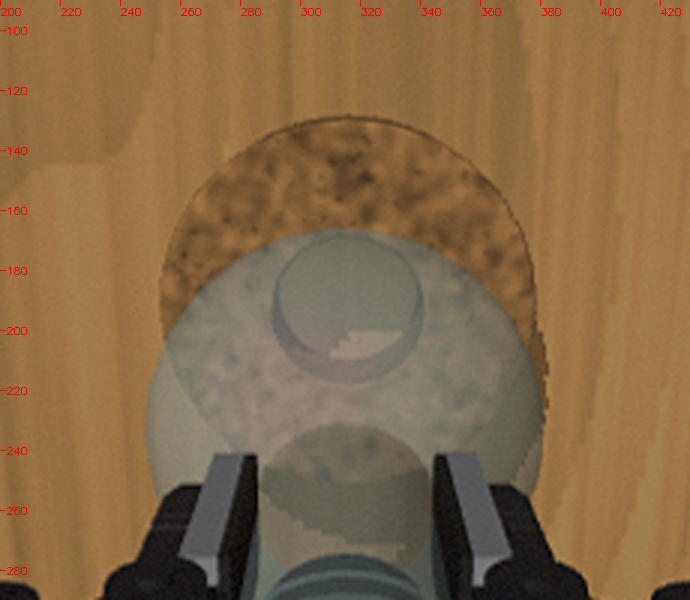

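View pics/l7.png

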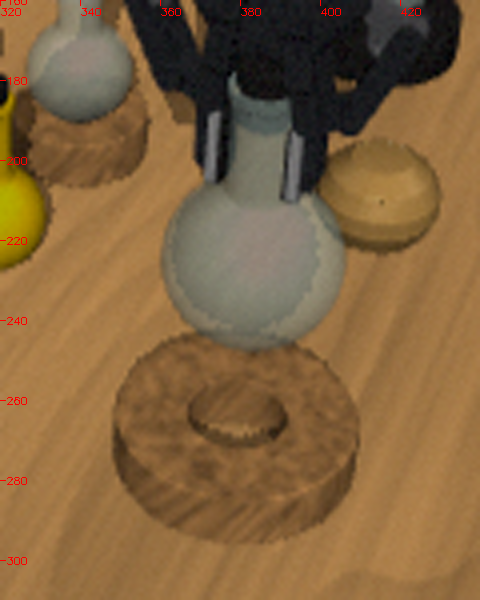

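{"fn": "arm_command", "kwargs": {
  "slide": [
    [0,0.001,0.02],
    [0,0,0.018],
    [0,0,0.01],
    [0,0,0.006],
    [0,0,0.003]
  ],
  "yaw": [0,0,0,0,0]
}}

```text
clock: 16.65
ee_pos: [441.3, 76.6, 139.0]
tcp_rot: [[0.0, 1.0, -0.0], [1.0, -0.0, -0.0], [-0.0, -0.0, -1.0]]
contact_force: [-0.3, -0.8, -1.7]
opening: 29.0
```

{"fn": "arm_command", "kwargs": {
  "slide": [
    [0,0,0.001],
    [0,0,0.001],
    [0,0,0]
  ],
  "yaw": [0,0,0]
}}

```text
clock: 16.95
ee_pos: [441.8, 76.4, 137.7]
tcp_rot: [[0.001, 1.0, 0.001], [1.0, -0.001, -0.0], [-0.0, 0.001, -1.0]]
contact_force: [0.2, -0.0, -2.5]
opening: 29.1
```

{"fn": "arm_command", "kwargs": {
  "slide": [
    [0,0,0.001],
    [0,0,0],
    [0,0,0]
  ],
  "yaw": [0,0,0]
}}

```text
clock: 17.25
ee_pos: [441.4, 76.4, 136.4]
tcp_rot: [[0.001, 1.0, 0.0], [1.0, -0.001, -0.0], [-0.0, 0.0, -1.0]]
contact_force: [0.6, -0.6, -1.3]
opening: 28.9
```

{"fn": "arm_command", "kwargs": {
  "slide": [
    [0,0,0.001],
    [0,0,0],
    [0,0,0]
  ],
  "yaw": [0,0,0]
}}

```text
clock: 17.55
ee_pos: [441.6, 76.4, 135.5]
tcp_rot: [[0.001, 1.0, 0.001], [1.0, -0.001, -0.0], [-0.0, 0.001, -1.0]]
contact_force: [-0.9, -0.4, 0.5]
opening: 29.1
```

```bash
python3 snap.py l8 side 320 160 440 310 4
```

```text
17.55 [441.6   76.41 135.5 ] [ 6.e-04  1.e+00 -1.e-04] [-0.9  -0.37  0.46] 29.12376053138608
```

View pics/l8.png

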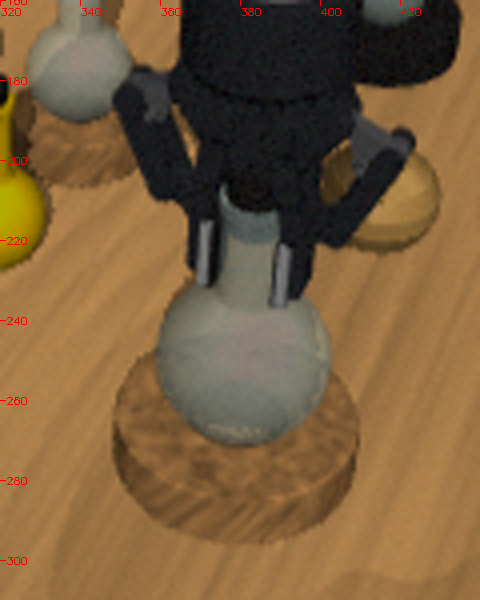

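One more millimetre, check the contact, then release and retreat upward.

{"fn": "arm_command", "kwargs": {
  "slide": [
    [0,0,0.001],
    [0,0,0],
    [0,0,0]
  ],
  "yaw": [0,0,0]
}}

```text
clock: 17.9
ee_pos: [441.8, 76.7, 135.1]
tcp_rot: [[0.0, 1.0, 0.001], [1.0, -0.0, 0.001], [0.001, 0.001, -1.0]]
contact_force: [-2.2, 1.3, 6.9]
opening: 28.9
```

{"fn": "arm_command", "kwargs": {
  "slide": [
    [0,0,0.0005],
    [0,0,0],
    [0,0,0]
  ],
  "yaw": [0,0,0]
}}

```text
clock: 18.2
ee_pos: [441.8, 76.7, 135.0]
tcp_rot: [[0.0, 1.0, 0.001], [1.0, -0.0, 0.001], [0.001, 0.001, -1.0]]
contact_force: [-2.9, 2.1, 9.9]
opening: 29.0
```

{"fn": "arm_command", "kwargs": {
  "slide": [
    [0,0,0],
    [0,0,0],
    [0,0,0],
    [0,0,0],
    [0,0,0]
  ],
  "yaw": [0,0,0,0,0],
  "grip": 0.65
}}

```text
clock: 18.7
ee_pos: [441.3, 76.4, 133.6]
tcp_rot: [[0.001, 1.0, -0.0], [1.0, -0.001, -0.0], [-0.0, -0.0, -1.0]]
contact_force: [0.2, -0.6, 0.5]
opening: 55.5
```

```bash
python3 snap.py l9 side 320 160 440 310 4
```

```text
18.7 [441.3   76.38 133.6 ] [ 6.e-04  1.e+00 -2.e-04] [ 0.22 -0.64  0.54] 55.48717527421539
```

View pics/l9.png

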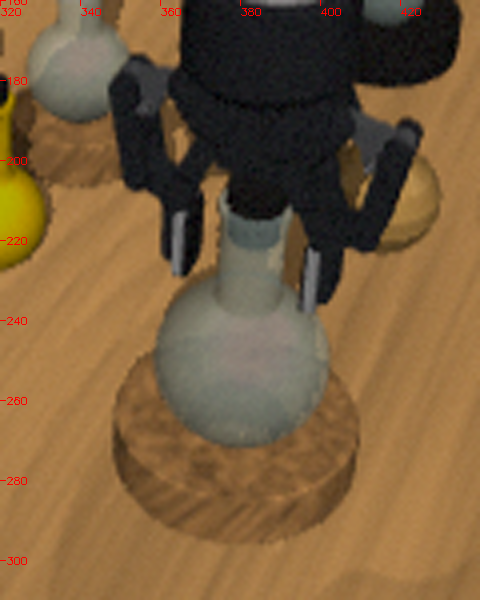

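{"fn": "arm_command", "kwargs": {
  "slide": [
    [0,0,-0.01],
    [0,0,-0.02],
    [0,0,-0.03],
    [0,0,-0.025],
    [0,0,-0.015]
  ],
  "yaw": [0,0,0,0,0]
}}

```text
clock: 19.25
ee_pos: [442.3, 76.5, 236.7]
tcp_rot: [[0.001, 1.0, 0.003], [1.0, -0.001, 0.0], [0.0, 0.003, -1.0]]
contact_force: [0.6, 0.9, 0.0]
opening: 55.4
```

{"fn": "arm_command", "kwargs": {
  "slide": [
    [-0.0266,0.0224,0],
    [-0.0266,0.0224,0],
    [-0.0266,0.0224,0],
    [-0.0266,0.0224,0],
    [-0.0266,0.0224,0]
  ],
  "yaw": [0,0,0,0,0],
  "grip": 0.6
}}

```text
clock: 19.75
ee_pos: [554.2, -57.8, 234.6]
tcp_rot: [[0.001, 1.0, 0.001], [1.0, -0.001, -0.0], [-0.0, 0.001, -1.0]]
contact_force: [0.8, -0.3, -0.5]
opening: 51.4
```

{"fn": "arm_command", "kwargs": {
  "slide": [
    [-0.0266,0.0224,0],
    [-0.0266,0.0224,0],
    [-0.0266,0.0224,0.01],
    [0,0,0.015]
  ],
  "yaw": [0,0,0,0]
}}

```text
clock: 20.15
ee_pos: [623.6, -140.4, 209.4]
tcp_rot: [[0.004, 1.0, 0.004], [1.0, -0.004, -0.003], [-0.003, 0.004, -1.0]]
contact_force: [0.2, 0.7, -0.3]
opening: 51.3
```

{"fn": "arm_command", "kwargs": {
  "slide": [
    [0,0,0],
    [0,0,0],
    [0,0,0]
  ],
  "yaw": [0,0,0]
}}

```text
clock: 20.45
ee_pos: [620.5, -135.9, 210.1]
tcp_rot: [[-0.0, 1.0, 0.001], [1.0, 0.0, -0.0], [-0.0, 0.001, -1.0]]
contact_force: [0.0, 0.2, 0.5]
opening: 51.7
```

```bash
python3 snap.py m1 wrist 200 90 430 290 3;python3 - <<'E'
from h import *
w=pickle.load(open("m1.pkl","rb"))
def ext(k,P): p=proj(k,P);return p.min(0).round(1),p.max(0).round(1)
q=(620.4,-136.5)
print("stop",ext(w,cyl(*q,12.5,148,148)),proj(w,[*q,148]),"ring",ext(w,cyl(*q,42,30,30)))
print(proj(w,[[*q,58]]))
E
```

```text
20.45 [ 620.48 -135.94  210.11] [-2.e-04  1.e+00 -3.e-04] [0.04 0.22 0.52] 51.7342022227328
stop (array([293. , 215.9]), array([332.9, 253.2])) [[312.95398028 234.87070681]] ring (array([271.3, 147.9]), array([355.8, 230.2]))
[[313.43429941 197.82297756]]
```

View pics/m1.png

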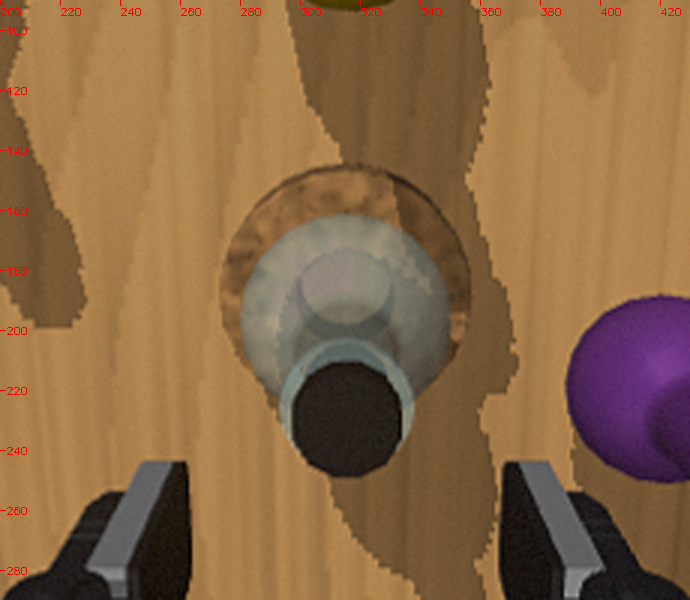

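{"fn": "arm_command", "kwargs": {
  "slide": [
    [0,0,0.025],
    [0,0,0.025],
    [0,0,0.022],
    [0,0,0.015],
    [0,0,0.007]
  ],
  "yaw": [0,0,0,0,0]
}}

```text
clock: 21.0
ee_pos: [619.6, -135.7, 114.1]
tcp_rot: [[-0.0, 1.0, -0.001], [1.0, 0.0, 0.0], [0.0, -0.001, -1.0]]
contact_force: [-0.6, -0.4, 0.3]
opening: 50.8
```

{"fn": "arm_command", "kwargs": {
  "slide": [
    [0,0,0],
    [0,0,0],
    [0,0,0]
  ],
  "yaw": [0,0,0]
}}

```text
clock: 21.3
ee_pos: [621.4, -136.7, 116.3]
tcp_rot: [[0.0, 1.0, 0.002], [1.0, -0.0, -0.001], [-0.001, 0.002, -1.0]]
contact_force: [-0.1, -0.4, -0.4]
opening: 51.2
```

```bash
python3 snap.py m2 side 280 90 400 220 5;python3 snap.py m3 wrist 200 90 430 290 3
```

```text
21.3 [ 621.43 -136.66  116.33] [ 4.e-04  1.e+00 -8.e-04] [-0.09 -0.39 -0.42] 51.22103369951986
21.35 [ 621.37 -136.75  116.19] [ 5.e-04  1.e+00 -9.e-04] [-0.21 -0.07  0.41] 51.5135477205629
```

View pics/m2.png

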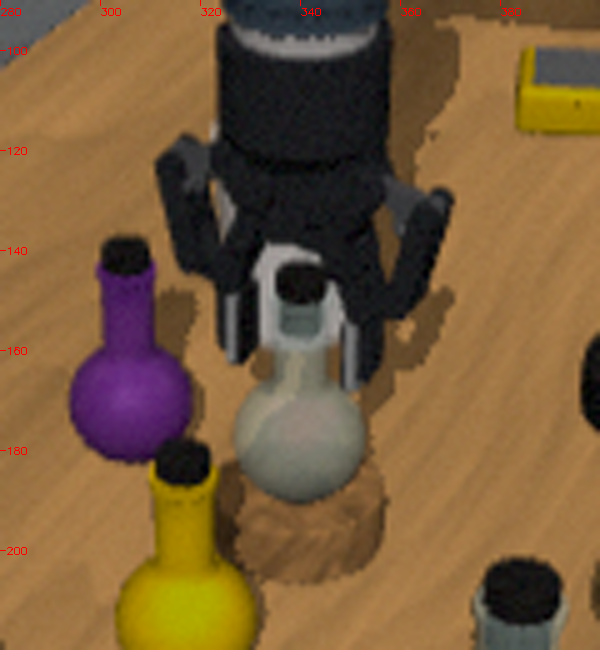

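View pics/m3.png

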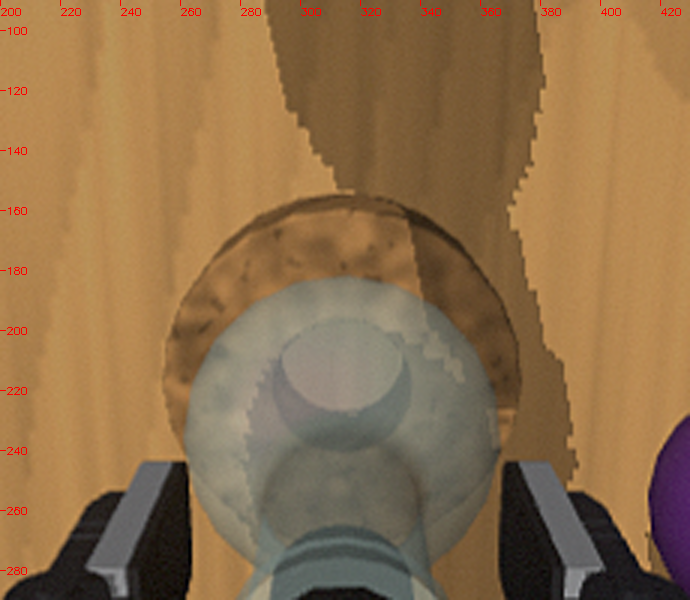

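{"fn": "arm_command", "kwargs": {
  "slide": [
    [0,-0.0005,0],
    [0,0,0],
    [0,0,0],
    [0,0,0],
    [0,0,0]
  ],
  "yaw": [0,0,0,0,0],
  "grip": 0,
  "grip_force": 30
}}

```text
clock: 21.9
ee_pos: [620.3, -136.6, 115.2]
tcp_rot: [[0.001, 1.0, 0.001], [1.0, -0.001, -0.0], [-0.0, 0.001, -1.0]]
contact_force: [-0.4, -0.4, 2.5]
opening: 25.3
```

{"fn": "arm_command", "kwargs": {
  "slide": [
    [0,0,0],
    [0,0,0],
    [0,0,0]
  ],
  "yaw": [0,0,0]
}}

```text
clock: 22.2
ee_pos: [620.3, -136.6, 115.1]
tcp_rot: [[0.001, 1.0, 0.001], [1.0, -0.001, -0.0], [-0.0, 0.001, -1.0]]
contact_force: [-0.0, 0.8, 4.5]
opening: 25.3
```

{"fn": "arm_command", "kwargs": {
  "slide": [
    [0,0,-0.005],
    [0,0,-0.01],
    [0,0,-0.015],
    [0,0,-0.015],
    [0,0,-0.015]
  ],
  "yaw": [0,0,0,0,0]
}}

```text
clock: 22.7
ee_pos: [619.6, -136.4, 175.6]
tcp_rot: [[0.001, 1.0, -0.001], [1.0, -0.001, 0.0], [0.0, -0.001, -1.0]]
contact_force: [-0.1, -1.0, -2.0]
opening: 25.1
```

```bash
python3 snap.py m4 side 280 70 400 220 5;python3 - <<'E'
from h import *
e=pickle.load(open("m4.pkl","rb"))
p=proj(e,cyl(620.4,-136.5,16,30,30));print(p.min(0),p.max(0))
E
```

```text
22.7 [ 619.61 -136.38  175.58] [6.e-04 1.e+00 1.e-04] [-0.12 -1.04 -2.03] 25.142892731511846
[332.81391721 183.11631294] [346.0163685  190.51779299]
```

View pics/m4.png

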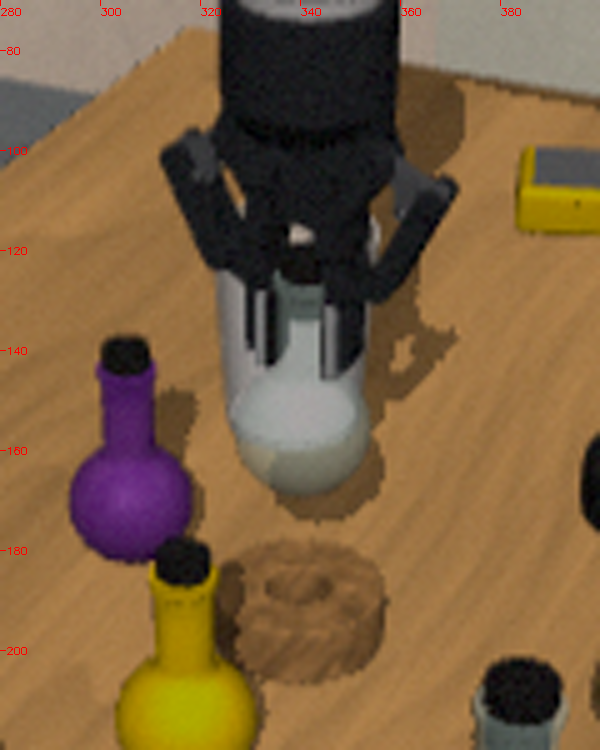

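{"fn": "arm_command", "kwargs": {
  "slide": [
    [0,0,-0.018],
    [0,0,-0.02],
    [0,0,-0.012],
    [0,0,-0.005],
    [0,0,0]
  ],
  "yaw": [0,0,0,0,0]
}}

```text
clock: 23.25
ee_pos: [620.3, -136.6, 230.2]
tcp_rot: [[0.001, 1.0, 0.001], [1.0, -0.001, -0.0], [-0.0, 0.001, -1.0]]
contact_force: [-0.2, 0.4, -0.2]
opening: 25.4
```

{"fn": "arm_command", "kwargs": {
  "slide": [
    [0.01,-0.008,0],
    [0.022,-0.017,0],
    [0.022,-0.0175,0],
    [0.022,-0.0175,0],
    [0.025,-0.0004,0]
  ],
  "yaw": [0,0,0,0,0]
}}

```text
clock: 23.75
ee_pos: [556.7, -34.7, 228.5]
tcp_rot: [[0.002, 1.0, -0.004], [1.0, -0.002, 0.0], [0.0, -0.004, -1.0]]
contact_force: [0.8, 0.9, -0.2]
opening: 25.5
```

{"fn": "arm_command", "kwargs": {
  "slide": [
    [0.025,-0.0004,0],
    [0.025,-0.0004,0],
    [0.025,-0.0004,0],
    [0.025,-0.0004,0],
    [0.025,-0.0004,0]
  ],
  "yaw": [0,0,0,0,0]
}}

```text
clock: 24.25
ee_pos: [556.8, 90.5, 228.4]
tcp_rot: [[0.001, 1.0, -0.002], [1.0, -0.001, -0.0], [-0.0, -0.002, -1.0]]
contact_force: [-0.2, 0.4, -0.5]
opening: 25.3
```

{"fn": "arm_command", "kwargs": {
  "slide": [
    [0.025,-0.0004,0],
    [0.025,-0.0004,0],
    [0.025,-0.0004,0],
    [0.025,-0.0004,0],
    [0.025,-0.0004,0]
  ],
  "yaw": [0,0,0,0,0]
}}

```text
clock: 24.75
ee_pos: [555.0, 215.4, 228.4]
tcp_rot: [[0.001, 1.0, -0.002], [1.0, -0.001, -0.001], [-0.001, -0.002, -1.0]]
contact_force: [0.4, -0.2, -0.5]
opening: 25.1
```

{"fn": "arm_command", "kwargs": {
  "slide": [
    [0.025,-0.0004,0],
    [0.025,-0.0004,0],
    [0.025,-0.0004,0],
    [0.01,-0.0007,0],
    [0.005,0,0]
  ],
  "yaw": [0,0,0,0,0]
}}

```text
clock: 25.25
ee_pos: [553.3, 305.0, 228.6]
tcp_rot: [[-0.001, 1.0, -0.002], [1.0, 0.001, -0.001], [-0.001, -0.002, -1.0]]
contact_force: [0.5, -0.3, -0.3]
opening: 25.5
```

{"fn": "arm_command", "kwargs": {
  "slide": [
    [0,0,0.015],
    [0,0,0.025],
    [0,0,0.02],
    [0,0,0],
    [0,0,0]
  ],
  "yaw": [0,0,0,0,0]
}}

```text
clock: 25.75
ee_pos: [553.7, 303.6, 169.7]
tcp_rot: [[0.002, 1.0, -0.001], [1.0, -0.002, -0.001], [-0.001, -0.001, -1.0]]
contact_force: [-0.4, -0.2, -0.3]
opening: 25.6
```

```bash
python3 snap.py m5 wrist 200 90 430 290 3; python3 snap.py m6 side 200 210 340 370 4;python3 - <<'E'
from h import *
e=pickle.load(open("m6.pkl","rb"));w=pickle.load(open("m5.pkl","rb"))
def ext(k,P): p=proj(k,P);return p.min(0).round(1),p.max(0).round(1)
q=(554.2,304.6)
print(ext(e,cyl(*q,20,30,30)),ext(w,cyl(*q,50,30,30)))
from plant import manip
t=manip.state()["ee_pos"];print(t,proj(e,t-[0,0,57.1]))
E
```

```text
25.75 [553.66 303.59 169.66] [ 1.5e-03  1.0e+00 -9.0e-04] [-0.4  -0.16 -0.3 ] 25.567593354755402
25.8 [554.41 304.02 170.65] [0.0014 1.     0.    ] [-0.64  1.05 -0.82] 25.30499761019178
(array([257.7, 318.9]), array([281.4, 337.8])) (array([256.7, 141. ]), array([372.2, 252.6]))
[554.78889203 304.37449295 171.18932814] [[265.38975288 293.55229909]]
```

View pics/m5.png

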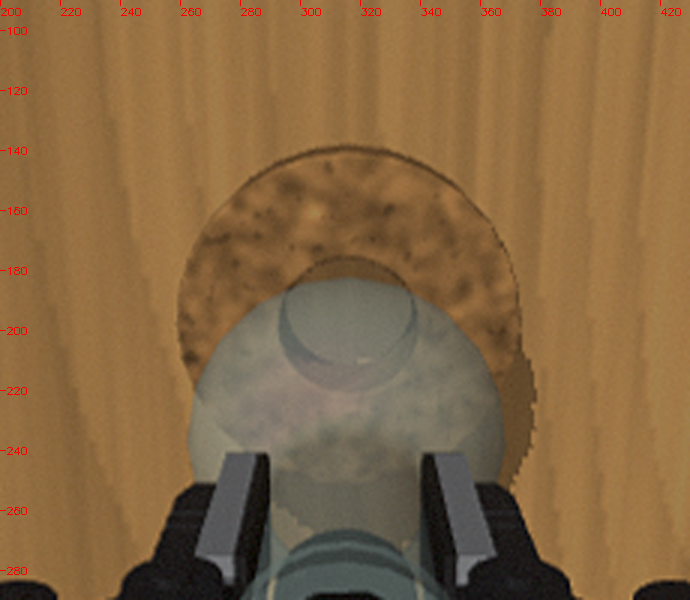

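View pics/m6.png

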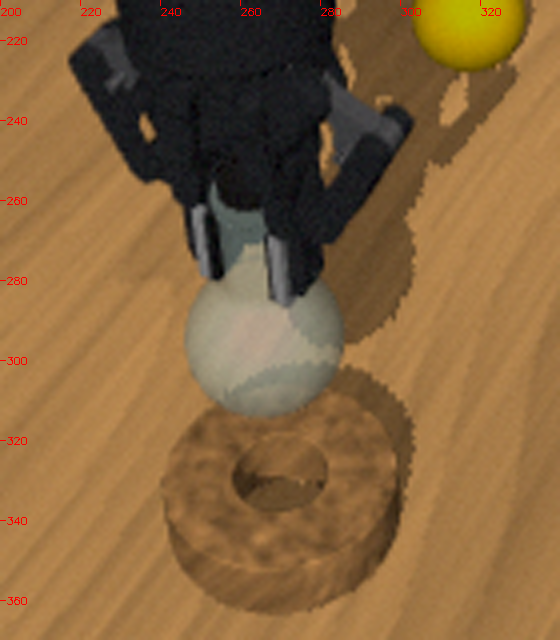

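{"fn": "arm_command", "kwargs": {
  "slide": [
    [0,0,0.02],
    [0,0,0.017],
    [0,0,0.01],
    [0,0,0.005],
    [0,0,0.002]
  ],
  "yaw": [0,0,0,0,0]
}}

```text
clock: 26.35
ee_pos: [554.2, 304.6, 116.0]
tcp_rot: [[0.001, 1.0, 0.0], [1.0, -0.001, 0.0], [0.0, 0.0, -1.0]]
contact_force: [-0.6, -0.4, 0.0]
opening: 25.0
```

{"fn": "arm_command", "kwargs": {
  "slide": [
    [0,0,0.001],
    [0,0,0.001],
    [0,0,0]
  ],
  "yaw": [0,0,0]
}}

```text
clock: 26.65
ee_pos: [554.2, 304.7, 114.3]
tcp_rot: [[0.0, 1.0, 0.001], [1.0, -0.0, 0.0], [0.0, 0.001, -1.0]]
contact_force: [-1.1, 0.7, -0.8]
opening: 25.8
```

{"fn": "arm_command", "kwargs": {
  "slide": [
    [0,0,0.001],
    [0,0,0],
    [0,0,0]
  ],
  "yaw": [0,0,0]
}}

```text
clock: 26.95
ee_pos: [554.1, 304.6, 113.0]
tcp_rot: [[0.001, 1.0, 0.0], [1.0, -0.001, 0.0], [0.0, 0.0, -1.0]]
contact_force: [0.4, 0.3, -0.6]
opening: 25.2
```

{"fn": "arm_command", "kwargs": {
  "slide": [
    [0,0,0.001],
    [0,0,0],
    [0,0,0]
  ],
  "yaw": [0,0,0]
}}

```text
clock: 27.25
ee_pos: [554.3, 304.7, 112.5]
tcp_rot: [[0.001, 1.0, 0.001], [1.0, -0.001, 0.0], [0.0, 0.001, -1.0]]
contact_force: [-1.5, -0.9, 4.6]
opening: 25.3
```

```bash
python3 snap.py m7 side 200 210 340 370 4
```

```text
27.25 [554.27 304.66 112.51] [5.e-04 1.e+00 3.e-04] [-1.52 -0.91  4.57] 25.2847888107208
```

View pics/m7.png

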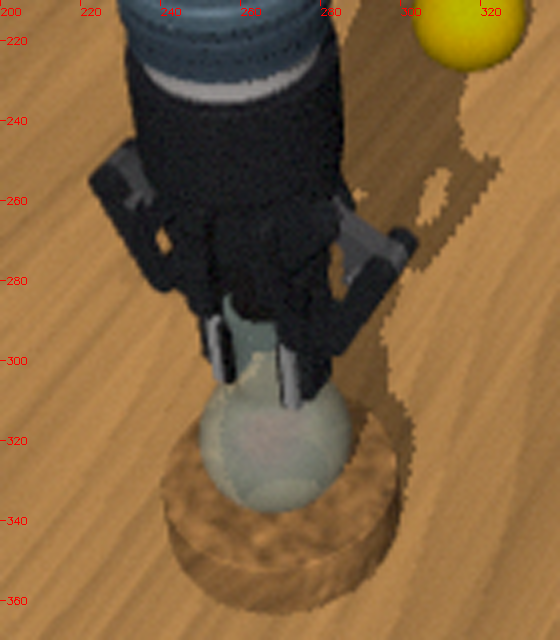

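{"fn": "arm_command", "kwargs": {
  "slide": [
    [0,0,0],
    [0,0,0],
    [0,0,0],
    [0,0,0],
    [0,0,0]
  ],
  "yaw": [0,0,0,0,0],
  "grip": 0.6
}}

```text
clock: 27.8
ee_pos: [553.8, 304.5, 111.5]
tcp_rot: [[0.001, 1.0, -0.0], [1.0, -0.001, -0.0], [-0.0, -0.0, -1.0]]
contact_force: [0.3, 0.3, 0.2]
opening: 51.3
```

```bash
python3 snap.py m8 side 200 210 340 370 4
```

```text
27.8 [553.8  304.49 111.5 ] [ 6.e-04  1.e+00 -3.e-04] [0.26 0.29 0.15] 51.27740313227831
```

View pics/m8.png

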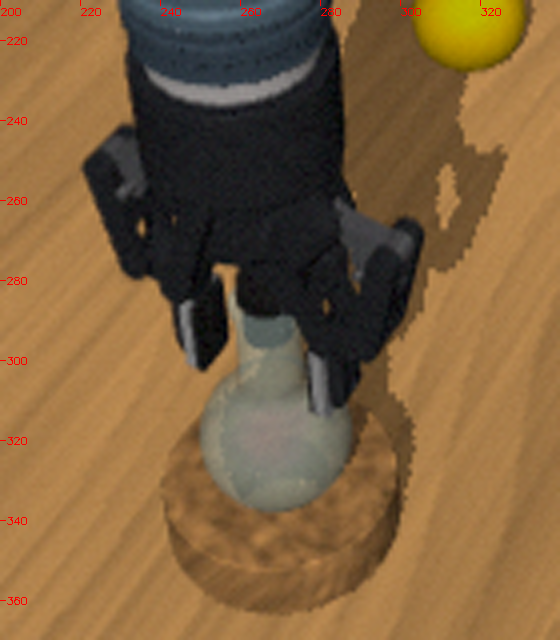

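{"fn": "arm_command", "kwargs": {
  "slide": [
    [0,0,-0.01],
    [0,0,-0.025],
    [0,0,-0.035],
    [0,0,-0.03],
    [0,0,-0.015]
  ],
  "yaw": [0,0,0,0,0]
}}

```text
clock: 28.35
ee_pos: [555.2, 305.1, 231.2]
tcp_rot: [[0.001, 1.0, 0.005], [1.0, -0.001, 0.002], [0.002, 0.005, -1.0]]
contact_force: [-0.2, 0.4, -0.6]
opening: 50.9
```

{"fn": "arm_command", "kwargs": {
  "slide": [
    [-0.0394,-0.0042,0],
    [-0.0394,-0.0042,0],
    [-0.0394,-0.0042,0],
    [-0.0394,-0.0042,0],
    [-0.0394,-0.0042,0]
  ],
  "yaw": [0,0,0,0,0]
}}

```text
clock: 28.85
ee_pos: [532.6, 106.2, 227.8]
tcp_rot: [[0.0, 1.0, 0.001], [1.0, -0.0, -0.0], [-0.0, 0.001, -1.0]]
contact_force: [-0.3, 0.0, 0.2]
opening: 51.3
```

{"fn": "arm_command", "kwargs": {
  "slide": [
    [-0.0394,-0.0042,0],
    [-0.0394,-0.0042,0],
    [-0.0394,-0.0042,0],
    [-0.0394,-0.0042,0],
    [-0.0394,-0.0042,0]
  ],
  "yaw": [0,0,0,0,0]
}}

```text
clock: 29.35
ee_pos: [511.5, -91.0, 227.9]
tcp_rot: [[0.001, 1.0, 0.001], [1.0, -0.001, -0.0], [-0.0, 0.001, -1.0]]
contact_force: [-0.0, -0.1, -0.7]
opening: 51.2
```

{"fn": "arm_command", "kwargs": {
  "slide": [
    [-0.0394,-0.0042,0],
    [-0.0394,-0.0042,0],
    [-0.0394,-0.0042,0],
    [-0.0394,-0.0042,0],
    [-0.0394,-0.0042,0]
  ],
  "yaw": [0,0,0,0,0]
}}

```text
clock: 29.85
ee_pos: [490.4, -288.2, 227.9]
tcp_rot: [[0.001, 1.0, 0.001], [1.0, -0.001, -0.001], [-0.001, 0.001, -1.0]]
contact_force: [1.0, -0.9, 0.8]
opening: 51.4
```

{"fn": "arm_command", "kwargs": {
  "slide": [
    [-0.0394,-0.0042,0],
    [0,0,0.025],
    [0,0,0.01],
    [0,0,0],
    [0,0,0]
  ],
  "yaw": [0,0,0,0,0]
}}

```text
clock: 30.35
ee_pos: [486.4, -324.8, 192.3]
tcp_rot: [[-0.001, 1.0, -0.0], [1.0, 0.001, 0.0], [0.0, -0.0, -1.0]]
contact_force: [-0.9, -0.3, -0.6]
opening: 51.3
```

```bash
python3 snap.py n1 wrist 200 90 430 290 3; python3 snap.py n2 scene 230 90 340 180 7
```

```text
30.35 [ 486.42 -324.85  192.31] [-6.e-04  1.e+00  3.e-04] [-0.85 -0.26 -0.59] 51.259578313468694
30.4 [ 486.82 -325.09  192.81] [-8.e-04  1.e+00 -5.e-04] [-0.17 -0.42  0.55] 51.2907633449208
```

View pics/n1.png

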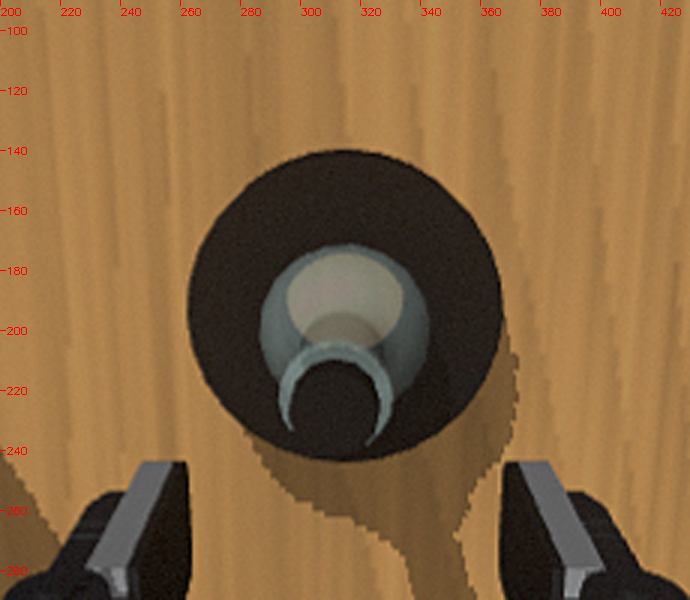

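View pics/n2.png

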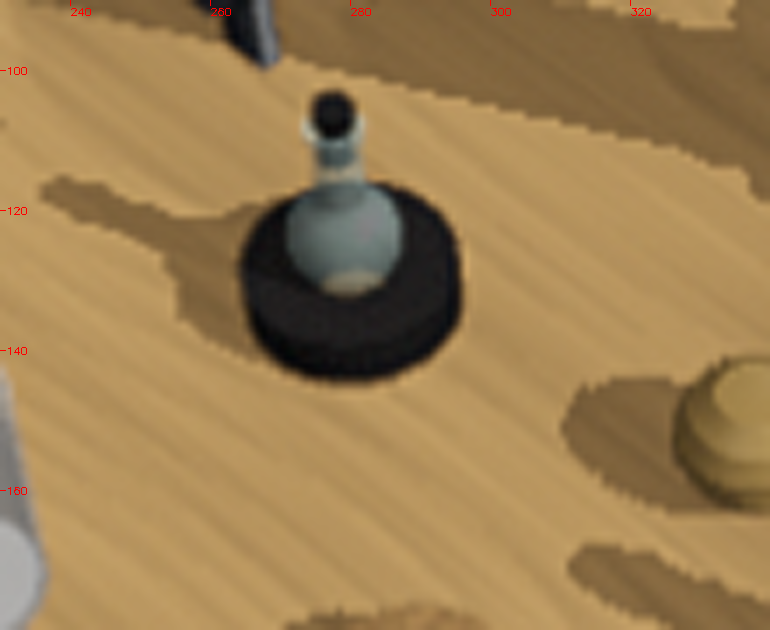

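{"fn": "arm_command", "kwargs": {
  "slide": [
    [-0.0005,0,0.025],
    [0,0,0.025],
    [0,0,0.023],
    [0,0,0.015],
    [0,0,0.008]
  ],
  "yaw": [0,0,0,0,0]
}}

```text
clock: 30.95
ee_pos: [486.3, -325.5, 95.2]
tcp_rot: [[-0.0, 1.0, -0.001], [1.0, 0.0, 0.001], [0.001, -0.001, -1.0]]
contact_force: [-0.9, -0.1, 0.2]
opening: 51.3
```

{"fn": "arm_command", "kwargs": {
  "slide": [
    [0,0,0],
    [0,0,0],
    [0,0,0]
  ],
  "yaw": [0,0,0]
}}

```text
clock: 31.25
ee_pos: [487.3, -326.9, 97.2]
tcp_rot: [[0.0, 1.0, 0.002], [1.0, -0.0, -0.002], [-0.002, 0.002, -1.0]]
contact_force: [0.0, 0.2, 0.7]
opening: 51.4
```

```bash
python3 snap.py n3 wrist 200 90 430 290 3; python3 snap.py n4 side 370 100 460 200 6
```

```text
31.25 [ 487.26 -326.89   97.2 ] [ 4.0e-04  1.0e+00 -1.7e-03] [0.03 0.18 0.65] 51.445822555769325
31.3 [ 487.18 -326.89   97.11] [ 4.0e-04  1.0e+00 -1.6e-03] [ 0.15  0.02 -1.07] 51.40459756756755
```

View pics/n3.png

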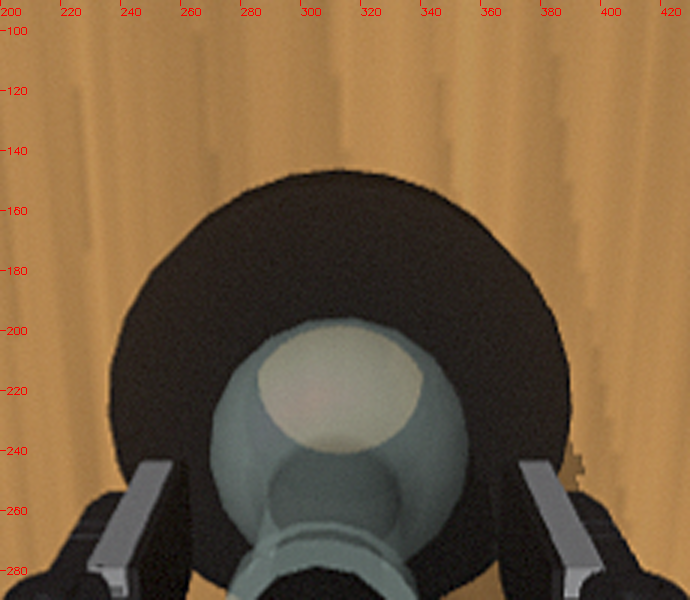

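View pics/n4.png

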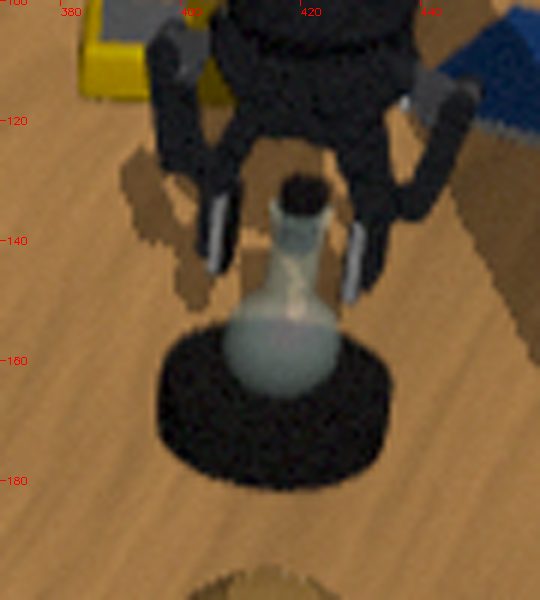

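{"fn": "arm_command", "kwargs": {
  "slide": [
    [0,-0.001,0],
    [0,0,0],
    [0,0,0],
    [0,0,0],
    [0,0,0]
  ],
  "yaw": [0,0,0,0,0],
  "grip": 0,
  "grip_force": 25
}}

```text
clock: 31.85
ee_pos: [485.5, -326.5, 96.0]
tcp_rot: [[0.001, 1.0, 0.0], [1.0, -0.001, -0.0], [-0.0, 0.0, -1.0]]
contact_force: [0.1, 0.4, 1.7]
opening: 21.4
```

{"fn": "arm_command", "kwargs": {
  "slide": [
    [0,0,0],
    [0,0,0],
    [0,0,0]
  ],
  "yaw": [0,0,0]
}}

```text
clock: 32.15
ee_pos: [485.5, -326.4, 96.0]
tcp_rot: [[0.001, 1.0, 0.0], [1.0, -0.001, -0.0], [-0.0, 0.0, -1.0]]
contact_force: [0.4, 0.5, 3.2]
opening: 21.2
```

{"fn": "arm_command", "kwargs": {
  "slide": [
    [0,0,-0.008],
    [0,0,-0.018],
    [0,0,-0.024],
    [0,0,-0.02],
    [0,0,-0.01]
  ],
  "yaw": [0,0,0,0,0]
}}

```text
clock: 32.65
ee_pos: [485.9, -326.8, 177.9]
tcp_rot: [[0.001, 1.0, 0.002], [1.0, -0.001, -0.002], [-0.002, 0.002, -1.0]]
contact_force: [0.9, -0.3, -0.3]
opening: 21.5
```

```bash
python3 snap.py n5 wrist 200 90 430 290 3; python3 snap.py n6 side 370 70 460 200 6
```

```text
32.65 [ 485.9  -326.78  177.85] [ 6.0e-04  1.0e+00 -1.6e-03] [ 0.89 -0.33 -0.35] 21.477625986619376
32.7 [ 486.34 -327.07  178.75] [ 5.0e-04  1.0e+00 -2.5e-03] [-0.46 -0.65  0.88] 21.22381103091333
```

View pics/n5.png

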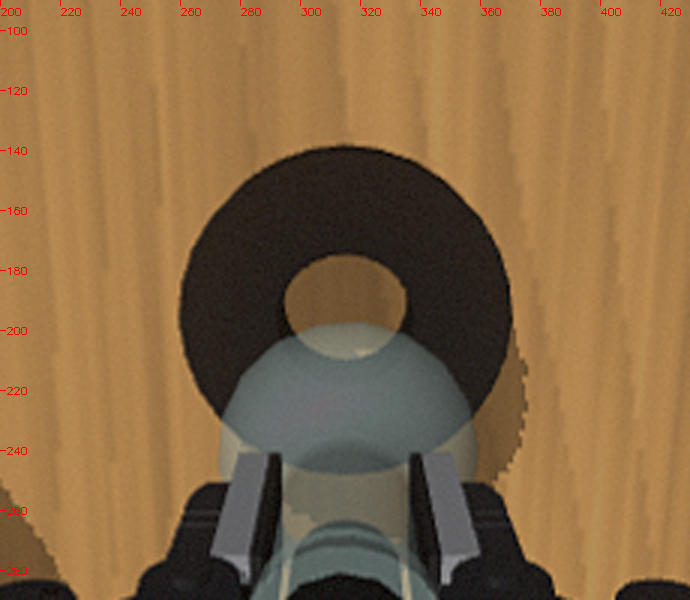

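View pics/n6.png

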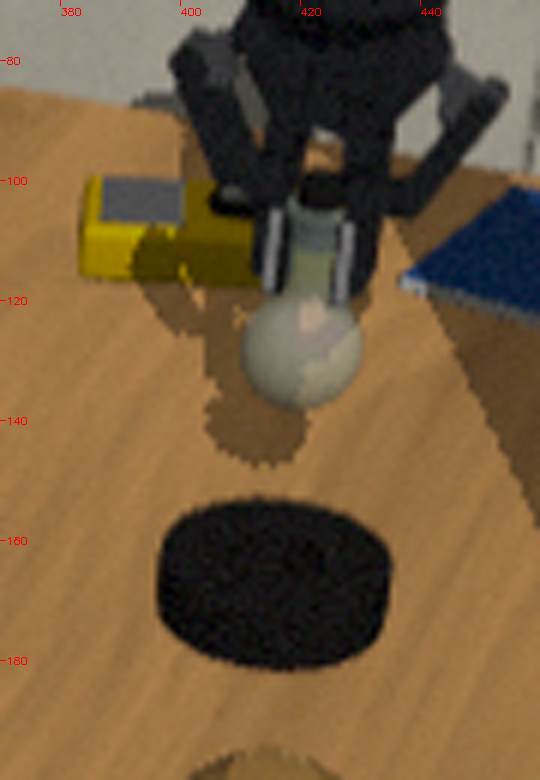

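{"fn": "arm_command", "kwargs": {
  "slide": [
    [0.008,0.0057,0],
    [0.014,0.0099,0],
    [0.02,0.0142,0],
    [0.02,0.0142,0],
    [0.02,0.0142,0]
  ],
  "yaw": [0,0,0,0,0]
}}

```text
clock: 33.25
ee_pos: [544.0, -241.8, 174.5]
tcp_rot: [[-0.0, 1.0, -0.002], [1.0, 0.0, 0.002], [0.002, -0.002, -1.0]]
contact_force: [-0.1, -0.5, -0.7]
opening: 21.5
```

{"fn": "arm_command", "kwargs": {
  "slide": [
    [0.02,0.0142,0],
    [0.02,0.0142,0],
    [0.02,0.0142,0],
    [0.02,0.0142,0],
    [0.02,0.0142,0]
  ],
  "yaw": [0,0,0,0,0]
}}

```text
clock: 33.75
ee_pos: [614.8, -141.5, 174.3]
tcp_rot: [[-0.001, 1.0, -0.002], [1.0, 0.001, 0.001], [0.001, -0.002, -1.0]]
contact_force: [0.3, -0.1, -0.5]
opening: 21.3
```

{"fn": "arm_command", "kwargs": {
  "slide": [
    [0.008,0.0052,0],
    [0,0,0.015],
    [0,0,0.015],
    [0,0,0],
    [0,0,0]
  ],
  "yaw": [0,0,0,0,0]
}}

```text
clock: 34.25
ee_pos: [619.1, -136.0, 145.2]
tcp_rot: [[0.0, 1.0, -0.002], [1.0, -0.0, 0.0], [0.0, -0.002, -1.0]]
contact_force: [1.0, 0.8, -1.1]
opening: 21.3
```

```bash
python3 snap.py n7 wrist 200 90 430 290 3; python3 snap.py n8 side 280 100 400 220 6; python3 - <<'E'
from h import *
from plant import manip
e=pickle.load(open("n8.pkl","rb"));w=pickle.load(open("n7.pkl","rb"))
def ext(k,P): p=proj(k,P);return p.min(0).round(1),p.max(0).round(1)
q=(620.4,-136.5);print(ext(e,cyl(*q,16,30,30)),ext(w,cyl(*q,42,30,30)))
t=manip.state()["ee_pos"];print(t,proj(e,t-[0,0,50]))
E
```

```text
34.25 [ 619.13 -135.97  145.19] [5.e-04 1.e+00 5.e-04] [ 1.05  0.83 -1.05] 21.26656450988262
34.3 [ 619.7  -136.31  145.96] [ 7.e-04  1.e+00 -0.e+00] [-1.35 -0.04 -0.75] 21.005336678104786
(array([332.8, 183.1]), array([346. , 190.5])) (array([262.4, 156.7]), array([368.5, 258.4]))
[ 620.11199721 -136.49945929  146.44903368] [[339.90196571 163.28554997]]
```

View pics/n7.png

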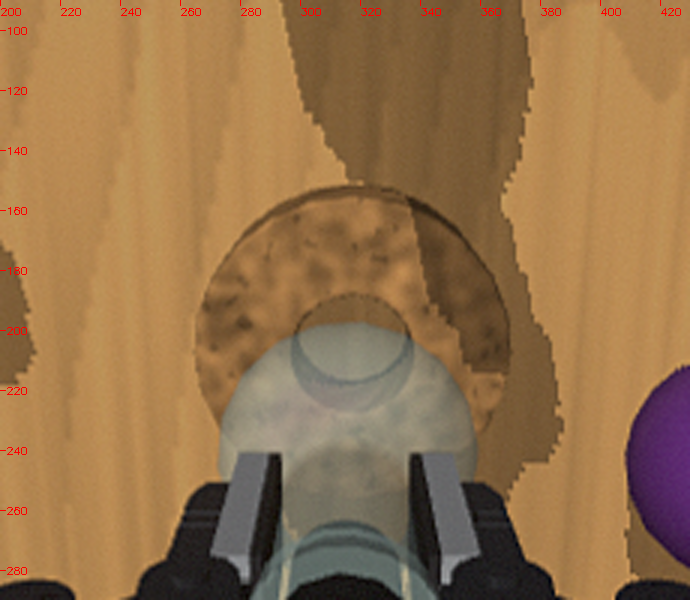

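View pics/n8.png

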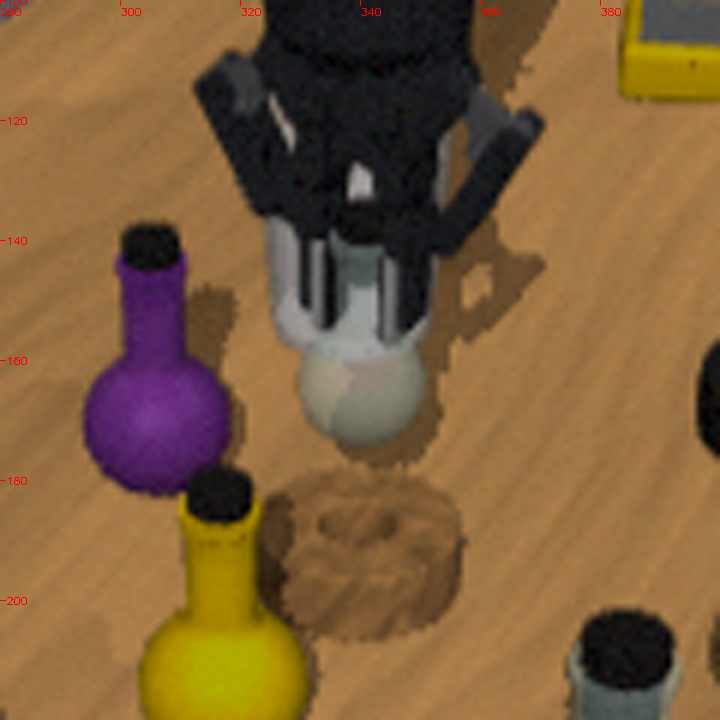

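{"fn": "arm_command", "kwargs": {
  "slide": [
    [0,0,0.015],
    [0,0,0.013],
    [0,0,0.008],
    [0,0,0.004],
    [0,0,0.002]
  ],
  "yaw": [0,0,0,0,0]
}}

```text
clock: 34.85
ee_pos: [619.6, -136.3, 103.4]
tcp_rot: [[0.001, 1.0, -0.001], [1.0, -0.001, 0.0], [0.0, -0.001, -1.0]]
contact_force: [-0.4, -0.3, -0.4]
opening: 21.3
```

{"fn": "arm_command", "kwargs": {
  "slide": [
    [0,0,0.001],
    [0,0,0],
    [0,0,0]
  ],
  "yaw": [0,0,0]
}}

```text
clock: 35.15
ee_pos: [620.2, -136.5, 103.3]
tcp_rot: [[0.001, 1.0, 0.001], [1.0, -0.001, -0.0], [-0.0, 0.001, -1.0]]
contact_force: [-0.2, -0.5, -0.7]
opening: 21.2
```

{"fn": "arm_command", "kwargs": {
  "slide": [
    [0,0,0.001],
    [0,0,0],
    [0,0,0]
  ],
  "yaw": [0,0,0]
}}

```text
clock: 35.45
ee_pos: [619.9, -136.4, 101.9]
tcp_rot: [[0.001, 1.0, 0.0], [1.0, -0.001, -0.0], [-0.0, 0.0, -1.0]]
contact_force: [-0.0, -0.9, -0.1]
opening: 21.4
```

{"fn": "arm_command", "kwargs": {
  "slide": [
    [0,0,0.001],
    [0,0,0],
    [0,0,0]
  ],
  "yaw": [0,0,0]
}}

```text
clock: 35.75
ee_pos: [619.9, -136.4, 100.8]
tcp_rot: [[0.001, 1.0, 0.0], [1.0, -0.001, -0.0], [-0.0, 0.0, -1.0]]
contact_force: [-0.6, 0.7, -0.7]
opening: 21.1
```

{"fn": "arm_command", "kwargs": {
  "slide": [
    [0,0,0.0005],
    [0,0,0],
    [0,0,0]
  ],
  "yaw": [0,0,0]
}}

```text
clock: 36.05
ee_pos: [620.0, -136.4, 100.5]
tcp_rot: [[0.001, 1.0, 0.0], [1.0, -0.001, -0.0], [-0.0, 0.0, -1.0]]
contact_force: [-0.8, 0.5, 1.7]
opening: 21.2
```

```bash
python3 snap.py n9 side 280 100 400 220 6
```

```text
36.05 [ 620.03 -136.39  100.5 ] [ 5.e-04  1.e+00 -1.e-04] [-0.81  0.49  1.69] 21.181252677194777
```

View pics/n9.png

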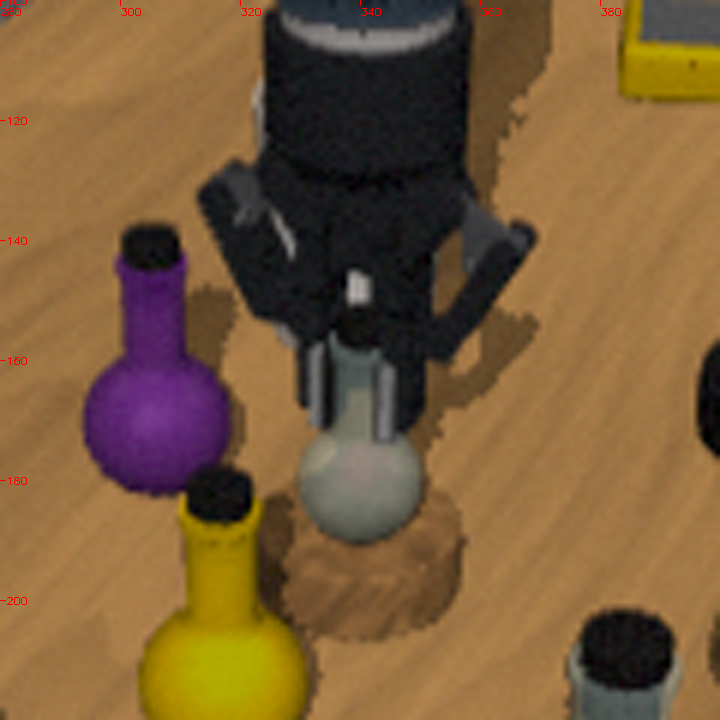

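Touching (about 2.5 N). Half a millimetre more, release, then lift clear and retreat.

{"fn": "arm_command", "kwargs": {
  "slide": [
    [0,0,0.0005],
    [0,0,0],
    [0,0,0]
  ],
  "yaw": [0,0,0]
}}

```text
clock: 36.4
ee_pos: [620.1, -136.4, 100.2]
tcp_rot: [[0.001, 1.0, 0.001], [1.0, -0.001, -0.0], [-0.0, 0.001, -1.0]]
contact_force: [0.8, 0.5, 4.4]
opening: 21.5
```

{"fn": "arm_command", "kwargs": {
  "slide": [
    [0,0,0],
    [0,0,0],
    [0,0,0],
    [0,0,0],
    [0,0,0]
  ],
  "yaw": [0,0,0,0,0],
  "grip": 0.6
}}

```text
clock: 36.9
ee_pos: [619.8, -136.4, 99.6]
tcp_rot: [[0.001, 1.0, -0.0], [1.0, -0.001, 0.0], [0.0, -0.0, -1.0]]
contact_force: [0.3, 0.2, -0.9]
opening: 51.5
```

```bash
python3 snap.py o1 side 280 100 400 220 6
```

```text
36.9 [ 619.77 -136.37   99.61] [6.e-04 1.e+00 0.e+00] [ 0.28  0.16 -0.93] 51.54986056900923
```

View pics/o1.png

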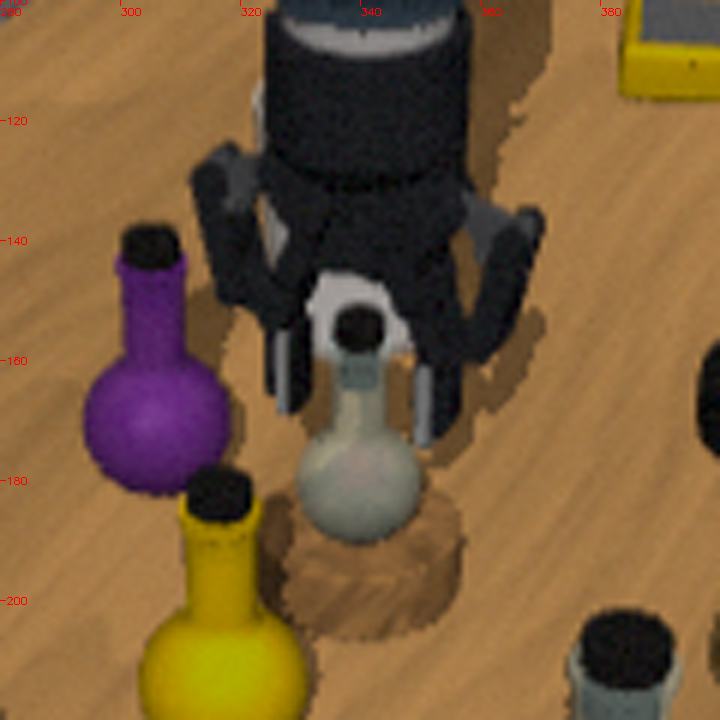

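{"fn": "arm_command", "kwargs": {
  "slide": [
    [0,0,-0.008],
    [0,0,-0.025],
    [0,0,-0.035],
    [0,0,-0.035],
    [0,0,-0.02]
  ],
  "yaw": [0,0,0,0,0]
}}

```text
clock: 37.45
ee_pos: [621.0, -136.7, 226.9]
tcp_rot: [[0.001, 1.0, 0.005], [1.0, -0.001, -0.002], [-0.002, 0.005, -1.0]]
contact_force: [1.1, -0.2, -1.0]
opening: 51.2
```

{"fn": "arm_command", "kwargs": {
  "slide": [
    [-0.03,-0.025,0],
    [-0.03,-0.025,0],
    [-0.03,-0.025,0],
    [-0.03,-0.025,0],
    [-0.03,-0.025,0]
  ],
  "yaw": [0,0,0,0,0]
}}

```text
clock: 37.95
ee_pos: [493.8, -287.4, 223.7]
tcp_rot: [[0.0, 1.0, 0.001], [1.0, -0.0, -0.001], [-0.001, 0.001, -1.0]]
contact_force: [-0.5, -0.5, 0.3]
opening: 51.4
```

{"fn": "arm_command", "kwargs": {
  "slide": [
    [-0.03,-0.025,0],
    [-0.03,-0.025,0],
    [0,0,0],
    [0,0,0],
    [0,0,0]
  ],
  "yaw": [0,0,0,0,0]
}}

```text
clock: 38.45
ee_pos: [445.3, -345.8, 223.2]
tcp_rot: [[-0.0, 1.0, 0.001], [1.0, 0.0, -0.0], [-0.0, 0.001, -1.0]]
contact_force: [-0.4, -1.0, 0.4]
opening: 51.3
```

```bash
python3 snap.py o2 side 220 90 460 370 2; python3 snap.py o3 scene 190 90 480 310 2; python3 - <<'E'
from h import *
S={"L":(441.5,76,60,65,42.5,15,89,17,108),"S":(620.4,-136.5,42,50,25.5,11,59,13,78),"M":(554.2,304.6,50,55,32,13,71,15,90),"spare":(487,-326.5,50,0,0,0,0,0,0)}
for f,n,b in(("o2","side",(220,90,460,370)),("o3","scene",(190,90,480,310))):
    c=pickle.load(open(f+".pkl","rb"));k=3 if n=="scene" else 2
    k=2.7
    im=cv2.resize(c["color"][b[1]:b[3],b[0]:b[2],::-1],None,fx=k,fy=k,interpolation=2)
    im=im[:600,:800]
    for key,(x,y,R,z,r,nr,nt,br,st) in S.items():
        P=[cyl(x,y,R,0,30)]
        if r: P+=[np.concatenate([cyl(x,y,r*np.sin(th),z+r*np.cos(th),z+r*np.cos(th)) for th in np.linspace(0,np.pi,25)]),cyl(x,y,br,z+nt,z+nt+7),cyl(x,y,br-3,z+st,z+st)]
        for pts in P:
            hh=cv2.convexHull(((proj(c,pts)-b[:2]+.5)*k).round().astype(np.int32));cv2.polylines(im,[hh],True,(0,255,0),1)
    cv2.imwrite(f"pics/ov_{f}.png",im)
E
```

```text
38.45 [ 445.27 -345.77  223.2 ] [-2.e-04  1.e+00 -0.e+00] [-0.44 -1.04  0.43] 51.332399183164625
38.5 [ 445.48 -345.52  223.1 ] [-9.e-04  1.e+00 -1.e-04] [-0.7  -0.64 -0.6 ] 51.26256907055042
```

View pics/ov_o2.png

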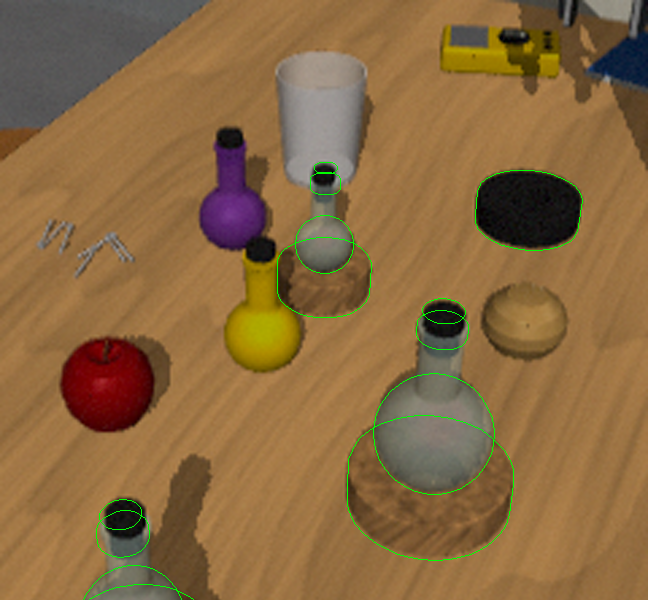

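View pics/ov_o3.png

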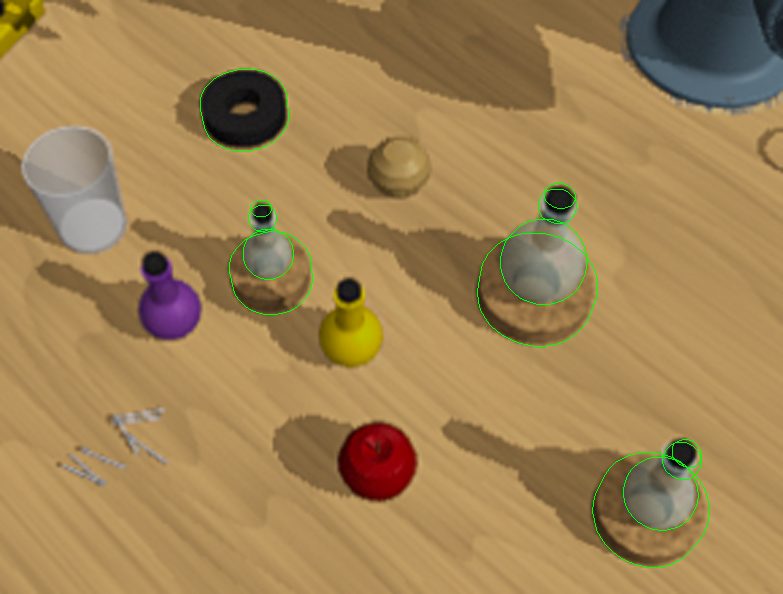

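```bash
python3 -c "
from plant import manip
print(manip.job_done(), manip.state()['clock'])"
```

```text
the job is handed in; nothing more can be done
the job is handed in; nothing more can be done
```

I moved all three flasks to their own cork rings and handed the job in. The robot's clock read 38.5 s at the last check before that.

I parked the small flask on the black spare ring. Then I moved the large flask to the large ring, the medium to the medium ring and the small from the spare to the small ring.

**Seating:** in the final side and scene pictures, each flask's outline matches a model of it seated upright on its own ring to about 1–2 px. The large flask's stopper in the side view is furthest out, about 2–3 px. The medium flask is cut off in the final side picture, so its seating there rests on the scene view and an earlier side picture.

**Surroundings:** the spare ring is empty. The apple, potato, beaker and the yellow and purple look-alikes look unmoved by eye; I did not measure them again. The gripper is raised and clear of everything.

**Forces:** the last reading before each release was about 4–5 N for the small (both times) and medium flasks and 10 N for the large one.

**What disagreed:**
- My first fix on the spare ring was about 3 mm off in y. I corrected it using the wrist picture before lowering the flask.
- The wrist camera read about 1–3 mm different from the other two cameras throughout.
- The small flask leaned roughly 2–3° while parked. Gripping it straightened it.

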